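Fetch the honey from behind the tall goods for a gift set

TASK

A customer wants the small honey jar that stands at the back of the display board, hemmed in by three tall goods. First stand all three tall goods (pepper mill, square oil tin, tall jar) together in the empty wooden side tray, then seat the honey jar upright in the round recess of the cardboard gift tray, and only then put each tall good back upright on the very spot it came from (remember which stood where). Let nothing fall over and do not disturb the two little spice pots on the display board.

Things in the scene. Friction and masses are not known exactly. Their poses are not given: they have to be found in the camera images.
- display: Fixed flat brown wooden board, 170 (x) by 280 (y) mm, 10 mm thick, no rim; origin at the centre of its underside. The tall goods start on it near (-28, 0), (0, 85) and (0, -85) mm in board axes (which good is where varies), the honey jar near (31, 0), the spice pots near (62, 115) and (62, -115). Flush dark round patches mark the places.
- side_tray: Fixed, empty, low wooden tray, 300 (x) by 150 (y) mm outside, walls 6 mm thick and 22 mm high, inner floor 6 mm above the counter; origin at the centre of its underside. It is the side area for the tall goods; room for three in a row along its x axis, 80 mm apart. It stands on the left or the right of the display.
- gift_tray: Fixed cardboard gift tray, 130 (x) by 170 (y) by 30 mm high, with one round recess at its centre, 70 mm wide and 20 mm deep (floor 10 mm above the counter); origin at the centre of its underside. A wooden honey dipper (up to 42 mm above the counter, 66 mm from the centre towards -y) and a paper strip lie fixed on it. It stands left or right of the display, across from the side tray.
- mill: Tall dark wooden pepper mill, turned, 150 mm high: foot 54 mm wide, waist 38 mm, straight head 49 mm wide from 78 to 120 mm above its foot, then a dome and small knob. About 0.25 kg. Origin at the centre of its foot, z up along its axis.
- oil_tin: Square steel oil tin with a paper band, 48 by 48 mm (x and y are normal to its flat sides) and 128 mm high, plus a black screw cap, 26 mm wide, up to 140 mm. About 0.45 kg. Origin at the centre of its foot.
- tall_jar: Tall round amber jar with a paper label, 52 mm wide, 122 mm high, plus a brass lid 48 mm wide up to 140 mm. About 0.4 kg. Origin at the centre of its foot.
- honey: The small squat honey jar: amber glass, 54 mm wide and 48 mm high, plus a white lid 53 mm wide up to 62 mm. About 0.2 kg. Origin at the centre of its foot.
- pot_left: Little white spice pot with cork lid, 36 mm wide, 33 mm high, loose on the back corner of the display board (its +y side); not to be disturbed. Origin at the centre of its foot.
- pot_right: The same kind of spice pot on the other back corner (the -y side); not to be disturbed. Origin at the centre of its foot.
Things that resemble listed ones, but are neither listed nor needed, are in the scene too. Of the things that look like the honey, the smallest one is meant.

How it is judged:
By the outcome, as a careful person would: the job done as asked, in the order asked, and still so for the second after the job is handed in, with the robot touching nothing.
It also fails if it takes over 144 s, if anything falls off the work surface, if the arm or the gripper's body presses on something with over 40 N, if the wrist force passes 120 N, or if a joint passes its speed limit or range.

ROBOT

A 7-joint arm with a two-finger parallel gripper is mounted at the origin on the work surface. World frame = base frame: x ahead of the robot, y to its left, z up, the work surface at z = 0. Lengths are in m, angles in rad, forces in N, time in s.
With the tool pointing down it reaches from about 0.4 to 0.875 m from the base axis. Payload 19.3 kg.
Tool frame: the origin (TCP) lies midway between the tips of the shut fingers; the grasp point (between the pads) lies bot.tcp_to_grasp behind it (bot.tcp_to_grasp is the distance from the TCP to the grasp point, in m); z points along the fingers, y is the line along which they close (so a half turn about z gives the same grasp; the last joint's range is limited). The gripper opens to 85 mm and grips with 20 to 120 N. Pads are 22 mm wide; open, the fingers measure 114 mm over their backs; the gripper's body (76 mm by 85 mm) begins 54 mm behind the grasp point. The pads swing forward as they close: fully open they stand 13 mm farther back than shut.
Start: joints at [-1.348, 0.521, -0.036, 1.599, 0.021, 1.021, -0.113], TCP at [0.18, 0.598, 0.231] pointing down, gripper open.
Joint ranges: [-2.91, 2.91], [-0.3, 2.13], [-1.5, 1.42], [0.17, 2.43], [-1.26, 4.41], [0.16, 1.93], [-2.52, 2.52]. Speed limits (rad/s): [1.89, 1.89, 2.39, 2.39, 3.01, 3.01, 3.01].

INTERFACE

Orientations are given as [roll, pitch, yaw] about the fixed x, y, z axes, in that order (R = Rz(yaw) Ry(pitch) Rx(roll)).
In Python, from workcell import observe, imaging, bot gives the robot as it stands.
- The arm moves only by the tool send_rows, never from a script. Its argument "plan" is text: rows parted by semicolons, each of 7 numbers parted by spaces: the shift along the tool's x, y, z in m, then the turn, a rotation vector about the tool's x, y, z in degrees, then the finger opening in m, from 0 to 0.0854. In form: dx dy dz rx ry rz claw; .... A call has 1 to 10 rows; each row is the pose to reach, as a shift and turn from the pose commanded when the call began, along the tool's axes at that moment; what a row does not reach only later rows make up. A row lasts 1/12 s, in which the tool goes at most 41.7 mm and 7.16 degrees, less where a joint would pass 70% of its speed; a pose out of reach is approached as far as the arm can. A call with a gripper value outside its range is refused whole. The fingers move at their own pace and stop on an object; "grip_force" is the grip in N (left out, the last holds). Time passes only in rows, so rows that repeat a pose let the fingers close. It gives the time, the measured TCP pose, the force, the opening and the grip force at its end, in the units of the state.
- observe(): the state, without advancing time (a new reading comes with each control period).
- imaging.grab_frame(name): name is "scene" or "top" or "wrist"; returns a dict with "color" (400x640x3 uint8, red, green, blue), "fx", "fy", "cx", "cy" (pixels), "dist_coeffs" ([k1, k2, p1, p2, k3] as OpenCV has them; the pictures are not rectified), "eye" and "orientation" of the camera in the world; the wrist camera has in their place "tool_from_camera" (4x4, takes a point from camera to tool coordinates, whose origin is the TCP and whose axes are the flange's). Camera axes: x right, y down, z forward; pixel columns grow to the right and rows downward; lengths in m; the calibration is good to about 2 mm. A picture is of the moment at which its call begins: read the wrist's pose just before it. There is no depth.
- bot.job_done(): hands the job in; it is judged then, once.
The state is a dict: "clock": time; "qpos": joint angles; "qd": joint speeds; "joint_efforts": joint torques, N m; "position": TCP position; "tool_rot": TCP orientation; "force": force on the tool from outside, world axes, zero at the start; "moment": the same for the moment, N m; "grip_width": finger opening in m; "finger_force": force on a finger pad.
Only numpy, scipy, OpenCV 4.12 (cv2) and the standard library are available. Lean on these libraries where they do the work, as an engineer would, in place of code of your own. Each camera call takes 0.05 s, during which the arm holds its last target. There are 200 camera calls.

## Working session

There is one attempt and no reset: what is moved stays moved. The work goes in short steps, Python scripts to look and compute and a tool call to move; the robot and the scene stay as the last step left them, time stands still between calls to the robot, and variables do not carry over. Pictures are saved under pics/ and viewed, at most 14 in all, crops included, and the job is handed in when it is done.

Besides the shell and the picture viewer there is one more tool, called after "Emit:" as a command line: name --argument value ..., lists and objects as JSON in quotes. send_rows: Moves the arm, as the interface text tells. Its arguments: {"type":"object","properties":{"plan":{"type":"string"},"grip_force":{"type":"number"}},"required":["plan"]}

```bash
ls; mkdir -p pics; python3 - <<'E'
from workcell import observe, imaging, bot
import cv2
s=observe(); print(s, bot.tcp_to_grasp)
for n in ("top","scene"):
    f=imaging.grab_frame(n); cv2.imwrite(f"pics/{n}0.png",f["color"][:,:,::-1])
    print({k:v for k,v in f.items() if k!="color"})
E
```

```text
pics
{'clock': 0.0, 'qpos': array([-1.34819925,  0.52201539, -0.0363333 ,  1.59999256,  0.02121633,
        1.02110898, -0.11279029]), 'qd': array([ 0.00137663, -0.00045093, -0.00070902,  0.00087591,  0.0007875 ,
        0.00174582, -0.00067768]), 'joint_efforts': array([ 1.02118647e-03, -9.27103543e+01,  1.98020831e+00, -3.69915175e+01,
        1.78673468e-02,  8.22259724e-03,  5.44870329e-05]), 'position': array([0.18033434, 0.59806846, 0.23073035]), 'tool_rot': array([-3.14045766e+00,  9.24286930e-05,  2.84880875e+00]), 'force': array([-0.23507355, -0.36351275, -0.08623956]), 'moment': array([-0.05227348, -0.03851557,  0.00070753]), 'finger_force': 0.0, 'grip_width': 0.08548875422974186} 0.0187
{'fx': 372.49644379418334, 'fy': 372.49644379418334, 'cx': 316.82174386357457, 'cy': 202.90982824898933, 'dist_coeffs': array([-0.00554081,  0.        ,  0.        ,  0.        ,  0.        ]), 'eye': array([3.45957929e-01, 8.90536219e-04, 1.02183662e+00]), 'orientation': array([-2.95763704,  0.01434537, -1.5480462 ])}
{'fx': 376.3372805416071, 'fy': 376.3372805416071, 'cx': 322.038598854289, 'cy': 195.84813586250695, 'dist_coeffs': array([-0.00331997,  0.        ,  0.        ,  0.        ,  0.        ]), 'eye': array([ 1.02381962, -0.23836337,  0.60897785]), 'orientation': array([-2.38357241,  0.01135824,  1.0818464 ])}
```

View pics/top0.png

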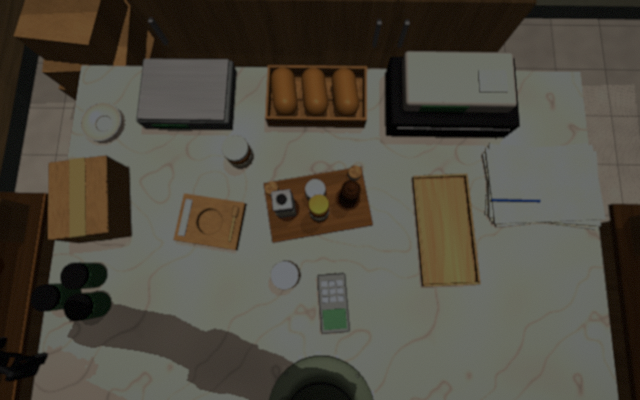

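View pics/scene0.png

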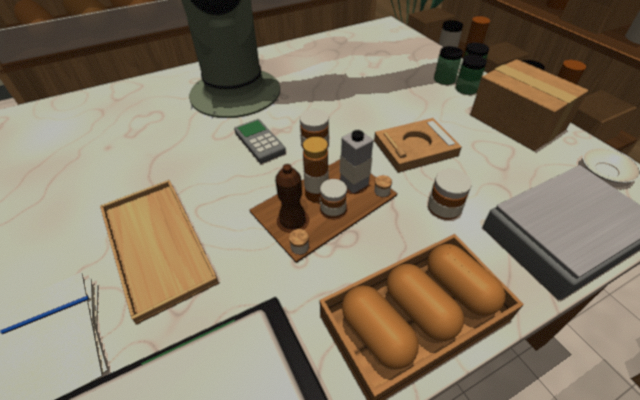

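Top view: board around (318,205), with the oil tin at (283,200), tall jar at (318,207), mill at (348,193) and pots at (271,186) and (354,172). The gift tray is at (210,221) and the side tray at (446,230).
Honey candidates: the jar on the board at (315,188) top / (333,198) scene, a loose jar at (236,150) top / (449,195) scene, and a loose jar at (285,273) top / (314,130) scene. The one on the board is small and stands at the back among the tall goods, so I choose that. I'll check it in a close crop.

```bash
cat > h.py <<'E'
from workcell import observe, imaging, bot
import cv2, numpy as np
from scipy.spatial.transform import Rotation as R
def cam(n):
    s=observe(); f=imaging.grab_frame(n)
    K=np.array([[f["fx"],0,f["cx"]],[0,f["fy"],f["cy"]],[0,0,1]]); d=np.array(f["dist_coeffs"])
    if n=="wrist":
        T=np.eye(4); T[:3,:3]=R.from_euler("xyz",s["tool_rot"]).as_matrix(); T[:3,3]=s["position"]
        T=T@np.array(f["tool_from_camera"]); rot,eye=T[:3,:3],T[:3,3]
    else: rot=R.from_euler("xyz",f["orientation"]).as_matrix(); eye=np.array(f["eye"])
    return dict(img=f["color"],K=K,d=d,R=rot,eye=eye)
def ray(c,uv):
    p=cv2.undistortPoints(np.array(uv,float).reshape(-1,1,2),c["K"],c["d"]).reshape(-1,2)
    return np.c_[p,np.ones(len(p))]@c["R"].T
def onz(c,uv,z):
    v=ray(c,uv); return c["eye"]+v*((z-c["eye"][2])/v[:,2])[:,None]
def proj(c,P):
    P=np.atleast_2d(P).astype(float)
    return cv2.projectPoints((P-c["eye"])@c["R"],np.zeros(3),np.zeros(3),c["K"],c["d"])[0].reshape(-1,2)
E
python3 - <<'E'
from h import *
t=cam("top"); s=cam("scene")
a=t["img"][140:300,165:485]; a=np.clip(a.astype(float)*2,0,255).astype(np.uint8)
a=cv2.resize(a,(800,400),interpolation=cv2.INTER_CUBIC)
b=cv2.resize(s["img"][120:265,240:480],None,fx=2.5,fy=2.5,interpolation=cv2.INTER_CUBIC)
cv2.imwrite("pics/a.png",a[:,:,::-1]); cv2.imwrite("pics/b.png",b[:,:,::-1])
E
```

```text
(no output)
```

View pics/a.png

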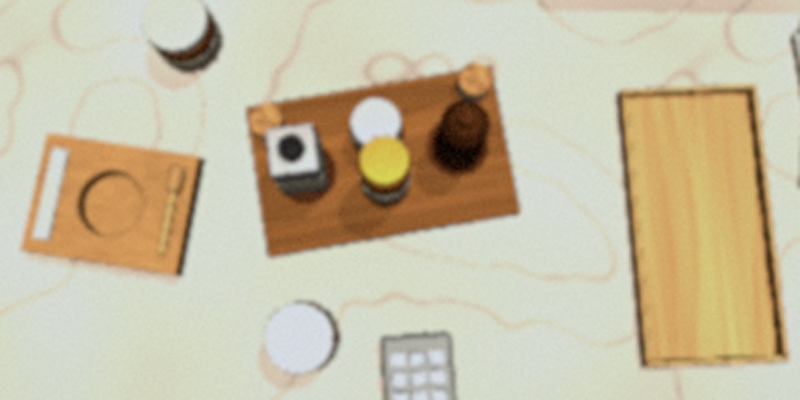

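View pics/b.png

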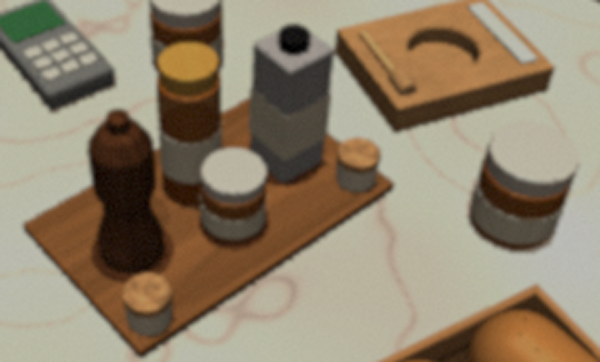

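The close crop shows the honey on the board at crop pixel (235,195), clearly smaller than the loose jar at (525,185) and the one at (185,30). The choice is confirmed. Next I compute poses from the points seen.

```bash
python3 - <<'E'
from h import *
np.set_printoptions(precision=4,suppress=True)
t=cam("top")
f=lambda uv:np.array(uv,float)/2.5+[165,140]
def rect(n,uv,z):
    P=onz(t,f(uv),z)[:,:2]; c=P.mean(0)
    # corners order: back-left, back-right, front-right, front-left
    yv=(P[0]+P[3]-P[1]-P[2])/2; xv=(P[0]+P[1]-P[2]-P[3])/2
    a=np.arctan2(xv[1],xv[0]); b=np.arctan2(-yv[0],yv[1])
    print(n,c,"size",np.linalg.norm(xv),np.linalg.norm(yv),"yaw",np.degrees([a,b])); return c,(a+b)/2
c,y=rect("board",[(247,106),(491,66),(520,212),(269,255)],.01)
for p in [(-28,0),(0,85),(0,-85),(31,0),(62,115),(62,-115)]:
    print(p,c+np.array([[np.cos(y),-np.sin(y)],[np.sin(y),np.cos(y)]])@np.array(p)/1000)
rect("gift",[(48,134),(200,157),(178,273),(22,249)],.03)
rect("side",[(617,92),(753,86),(786,357),(642,366)],.022)
rect("tin",[(266,127),(315,123),(322,170),(275,180)],.128)
for n,p,z in [("cap",(291,148),.14),("jar",(385,160),.14),("knob",(463,105),.148),("honey",(376,122),.062),("recess",(111,203),.03),("potL",(266,119),.033),("potR",(474,82),.033)]:
    print(n,onz(t,f([p]),z)[0,:2])
E
```

```text
board [0.5324 0.0171] size 0.16815946700467307 0.2773214830770557 yaw [10.9351 10.8248]
(-28, 0) [0.5049 0.0118]
(0, 85) [0.5164 0.1006]
(0, -85) [ 0.5485 -0.0663]
(31, 0) [0.5629 0.023 ]
(62, 115) [0.5716 0.1418]
(62, -115) [ 0.615  -0.0841]
gift [0.4747 0.307 ] size 0.12704669348201758 0.17029104658116442 yaw [-7.489  -7.4273]
side [ 0.4683 -0.3253] size 0.29399412372054085 0.15040188650396286 yaw [3.7895 4.2451]
tin [0.5176 0.101 ] size 0.05064661645689831 0.0474580579503492 yaw [11.1886  9.5666]
cap [0.5171 0.1031]
jar [0.5072 0.012 ]
knob [ 0.5611 -0.0621]
honey [0.562  0.0233]
recess [0.4742 0.3078]
potL [0.5695 0.1441]
potR [ 0.6155 -0.0823]
```

```bash
cat >> h.py <<'E'
def delta(target, yaw=None, frm=None):
    "shift in tool axes (mm) and turn about tool z (deg)"
    s=observe(); p=np.array(s["position"] if frm is None else frm); r=R.from_euler("xyz",s["tool_rot"])
    d=r.inv().apply(np.array(target)-p)
    if yaw is None: return np.round(d*1000,1)
    q=r.inv()*R.from_euler("xyz",[np.pi,0,np.radians(yaw)])
    return np.round(d*1000,1), np.round(q.as_rotvec(degrees=True),2)
E
python3 -c "
from h import *
print(delta([.5,.03,.36],100.9)); print(np.degrees(observe()['tool_rot']))"
```

```text
(array([-470.1, -451.9, -128.7]), array([-3.000e-02,  2.000e-02,  6.232e+01]))
[-1.79970721e+02  1.35614200e-03  1.63222624e+02]
```

Emit:
send_rows --plan "0 0 -0.04 0 0 0 0.085; 0 0 -0.08 0 0 0 0.085; 0 0 -0.129 0 0 10 0.085; -0.235 -0.226 -0.129 0 0 31 0.085; -0.235 -0.226 -0.129 0 0 62.3 0.085; -0.235 -0.226 -0.129 0 0 62.3 0.085; -0.235 -0.226 -0.129 0 0 62.3 0.085; -0.47 -0.452 -0.129 0 0 62.3 0.085; -0.47 -0.452 -0.129 0 0 62.3 0.085; -0.47 -0.452 -0.129 0 0 62.3 0.085"

```text
clock: 1.08
position: [0.3238, 0.3422, 0.3578]
tool_rot: [3.142, -0.001, 1.843]
force: [2.2, 0.3, -0.0]
grip_width: 0.0851
finger_force: 0.0
```

```bash
python3 -c "
from h import *
print(delta([.5,.03,.36],100.9)); print(observe()['qpos'])"
```

```text
(array([-348. ,   85.9,   -2.4]), array([ 0.  , -0.03,  4.68]))
[-1.15964248  0.14580262  0.2533914   1.82036873 -0.03981671  1.17995553
 -0.62177766]
```

Emit:
send_rows --plan "-0.348 0.086 -0.002 0 0 4.7 0.085; -0.348 0.086 -0.002 0 0 4.7 0.085; -0.348 0.086 -0.002 0 0 4.7 0.085; -0.348 0.086 -0.002 0 0 4.7 0.085; -0.348 0.086 -0.002 0 0 4.7 0.085; -0.348 0.086 -0.002 0 0 4.7 0.085; -0.348 0.086 -0.002 0 0 4.7 0.085; -0.348 0.086 -0.002 0 0 4.7 0.085; -0.348 0.086 -0.002 0 0 4.7 0.085; -0.348 0.086 -0.002 0 0 4.7 0.085"

```text
clock: 1.92
position: [0.503, 0.0281, 0.3597]
tool_rot: [3.141, 0.002, 1.761]
force: [0.5, -0.8, 0.2]
grip_width: 0.0851
finger_force: 0.0
```

```bash
python3 - <<'E'
from h import *
s=observe(); print(s["position"],np.degrees(s["tool_rot"]),s["qpos"],s["clock"])
c=cam("wrist"); print(c["eye"],c["R"]); cv2.imwrite("pics/w1.png",np.clip(c["img"][:,:,::-1]*1.6,0,255))
E
```

```text
[0.50301202 0.02807449 0.35972277] [1.79973186e+02 1.10881376e-01 1.00871535e+02] [-0.62666188  0.22497453  0.55562862  1.75499336 -0.12474425  1.196557
  0.15306806] 1.9167
[0.48701067 0.10807299 0.5019152 ] [[ 9.82021762e-01  1.78992807e-01  5.99569306e-02]
 [ 1.88767436e-01 -9.30601502e-01 -3.13604369e-01]
 [-3.36916626e-04  3.19284231e-01 -9.47658940e-01]][ WARN:0@0.381] global loadsave.cpp:1063 imwrite_ Unsupported depth image for selected encoder is fallbacked to CV_8U.
```

View pics/w1.png

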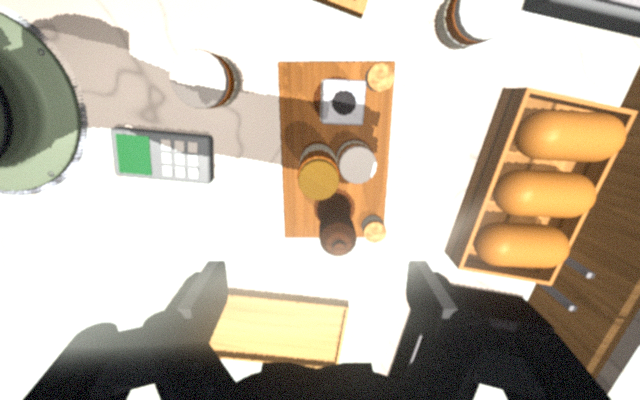

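The wrist view shows the tin cap at (344,103), tall jar lid at (318,178), mill knob at (338,243), honey lid at (357,161), and board corners at (279,62), (395,62), (387,237), (286,237).

```bash
python3 - <<'E'
from h import *
np.set_printoptions(precision=4,suppress=True)
c=cam("wrist")
for n,p,z in [("cap",(344,103),.15),("tintop",(343,102),.138),("jar",(318,178),.15),("knob",(338,243),.16),("honey",(357,161),.072),("b0",(279,62),.01),("b1",(395,62),.01),("b2",(387,237),.01),("b3",(286,237),.01)]:
    print(n,onz(c,[p],z)[0,:2])
# tin top corners via grey mask in crop
g=c["img"][75:130,312:375]; hsv=cv2.cvtColor(g,cv2.COLOR_RGB2HSV)
m=((hsv[...,1]<40)&(hsv[...,2]>90)).astype(np.uint8)
k=max(cv2.findContours(m,0,2)[0],key=cv2.contourArea); r=cv2.minAreaRect(k); b=cv2.boxPoints(r)+[312,75]
P=onz(c,b,.138)[:,:2]; print(b,P,P.mean(0)); e=P[1]-P[0]; print(np.degrees(np.arctan2(e[1],e[0])),np.linalg.norm(e))
E
```

```text
cap [0.5162 0.1073]
tintop [0.5159 0.108 ]
jar [0.5048 0.0211]
knob [ 0.5432 -0.0506]
honey [0.5572 0.0353]
b0 [0.4243 0.1433]
b1 [0.5878 0.1751]
b2 [ 0.6483 -0.0942]
b3 [ 0.4784 -0.1273]
[[320.5539 125.5982]
 [322.2644  81.1256]
 [367.1595  82.8523]
 [365.449  127.325 ]] [[0.4966 0.0784]
 [0.4892 0.1248]
 [0.5373 0.1324]
 [0.5467 0.0862]] [0.5175 0.1054]
98.96781069947303 0.04704588310833061
```

```bash
cat > m.py <<'E'
from h import *
np.set_printoptions(precision=4,suppress=True)
s=observe(); print(s["position"],np.degrees(s["tool_rot"]),np.abs(s["qd"]).max())
c=cam("wrist"); t=cam("top")
for cc,z0 in ((c,"wrist"),(t,"top")):
    hsv=cv2.cvtColor(cc["img"],cv2.COLOR_RGB2HSV); v=255 if z0=="wrist" else 130
    gx=.6; 
    for n,P,z,rad,f in [("cap",(.516,.103),.15,.02,lambda h:h[...,2]<.3*v),
                  ("lid",(.506,.013),.15,.035,lambda h:(h[...,0]>20)&(h[...,0]<32)&(h[...,1]>150)&(h[...,2]>.35*v)),
                  ("honey",(.5605,.024),.072,.034,lambda h:(h[...,1]<50)&(h[...,2]>.5*v))]:
        uv=proj(cc,[*P,z])[0]; e=proj(cc,[P[0]+rad,P[1],z])[0]; r=np.linalg.norm(uv-e)
        w=np.zeros(hsv.shape[:2],np.uint8); cv2.circle(w,tuple(int(x) for x in np.round(uv)),int(r),1,-1)
        m=(f(hsv)&(w>0)).astype(np.uint8); k=cv2.findContours(m,0,2)[0]
        if not k: print(z0,n,"none",uv,r); continue
        k=max(k,key=cv2.contourArea); q,rr=cv2.minEnclosingCircle(k)
        d=onz(cc,[q,(q[0]+rr,q[1])],z)
        print(z0,n,np.round(q,1),"r px %.1f"%rr,"r mm %.1f"%(1e3*np.linalg.norm(d[1]-d[0])),d[0,:2])
E
python3 m.py; python3 - <<'E'
from h import *
c=cam("wrist");cv2.imwrite("pics/w2.png",cv2.resize(c["img"][40:270,220:440,::-1],None,fx=2.5,fy=2.5,interpolation=cv2.INTER_CUBIC))
E
```

```text
[0.5016 0.0324 0.3594] [-179.9734    0.0133  101.1123] 0.034751979684258937
wrist cap [344.4 107.2] r px 11.9 r mm 12.7 [0.5168 0.1051]
wrist lid [308. 196.] r px 0.0 r mm 0.0 [ 0.497  -0.0006]
wrist honey [358.8 169.4] r px 18.4 r mm 25.6 [0.5617 0.0262]
top cap none [280.9536 198.8517] 8.184589843595147
top lid none [318.52   203.7125] 14.361731856979729
top honey [315. 201.] r px 0.0 r mm 0.0 [0.5273 0.0234]
```

View pics/w2.png

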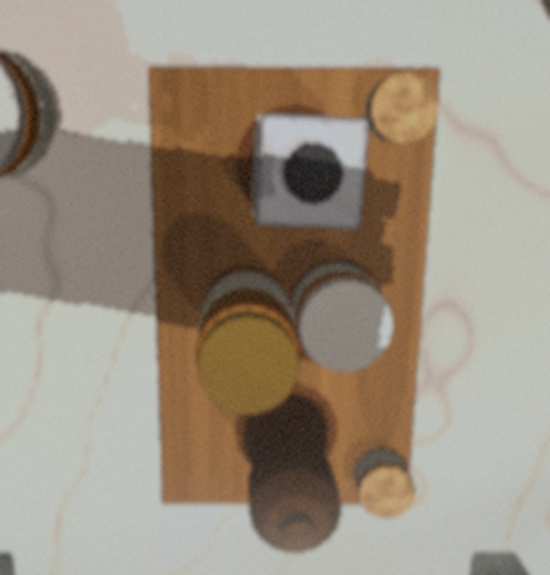

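The settled view shows, in full-frame pixels, the cap (345.2,109.2), jar lid (319.2,185.2), honey lid (358,168.8), mill knob (338.8,249) and board corners (279.6,67.2), (395.6,67.2), (384.8,241.2), (284.8,241.2). All the goods stand upright.

```bash
python3 - <<'E'
from h import *
np.set_printoptions(precision=4,suppress=True)
c=cam("wrist"); s=observe(); print(s["position"],np.degrees(s["tool_rot"]),s["qd"],s["clock"])
for n,p,z in [("cap",(345.2,109.2),.15),("jar",(319.2,185.2),.15),("knob",(338.8,249.2),.158),("millhead",(337.6,242),.13),("honey",(358,168.8),.072)]:
    print(n,onz(c,[p],z)[0,:2])
P=onz(c,[(279.6,67.2),(395.6,67.2),(384.8,241.2),(284.8,241.2)],.01)[:,:2]; print(P,P.mean(0))
print(delta([.516,.103,.35],100.9))
E
```

```text
[0.5012 0.0342 0.3597] [179.9999  -0.0241 101.3283] [ 0.0001 -0.0004  0.0034 -0.0013  0.0001  0.0007  0.0032] 2.2167
cap [0.5175 0.1053]
jar [0.5069 0.0168]
knob [ 0.5458 -0.0554]
millhead [ 0.547  -0.0593]
honey [0.5601 0.0291]
[[ 0.4245  0.1402]
 [ 0.5887  0.1731]
 [ 0.6464 -0.0977]
 [ 0.4777 -0.1315]] [0.5343 0.021 ]
(array([64.5, 28.1,  9.7]), array([ 0.  , -0.02,  0.43]))
```

```bash
python3 - <<'E'
from h import *
print(delta([.547,-.061,.2],101)); print(delta([.547,-.061,.094],101))
E
```

```text
(array([-102.4,   26.2,  159.6]), array([ 0.  , -0.02,  0.33]))
(array([-102.5,   26.2,  265.6]), array([ 0.  , -0.02,  0.33]))
```

Emit:
send_rows --plan "-0.1025 0.026 0.06 0 0 0.3 0.085; -0.1025 0.026 0.06 0 0 0.3 0.085; -0.1025 0.026 0.06 0 0 0.3 0.085; -0.1025 0.026 0.16 0 0 0.3 0.085; -0.1025 0.026 0.16 0 0 0.3 0.085; -0.1025 0.026 0.16 0 0 0.3 0.085; -0.1025 0.026 0.16 0 0 0.3 0.085; -0.1025 0.026 0.16 0 0 0.3 0.085; -0.1025 0.026 0.16 0 0 0.3 0.085; -0.1025 0.026 0.16 0 0 0.3 0.085"

```text
clock: 3.05
position: [0.5479, -0.062, 0.2014]
tool_rot: [3.139, 0.0, 1.762]
force: [0.1, -0.0, 0.5]
grip_width: 0.0847
finger_force: 0.0
```

```bash
python3 - <<'E'
from h import *
s=observe(); print(s["position"],np.degrees(s["tool_rot"]),np.abs(s["qd"]).max()); print(delta([.547,-.061,.094],101))
c=cam("wrist"); cv2.imwrite("pics/w3.png",cv2.resize(c["img"][100:400,120:520,::-1],None,fx=2,fy=2))
E
```

```text
[ 0.54785491 -0.06199471  0.20142153] [1.79842715e+02 1.05102283e-02 1.00964562e+02] 0.005454841869766708
(array([  1.2,  -0.9, 107.4]), array([ 0.16,  0.01, -0.04]))
```

View pics/w3.png

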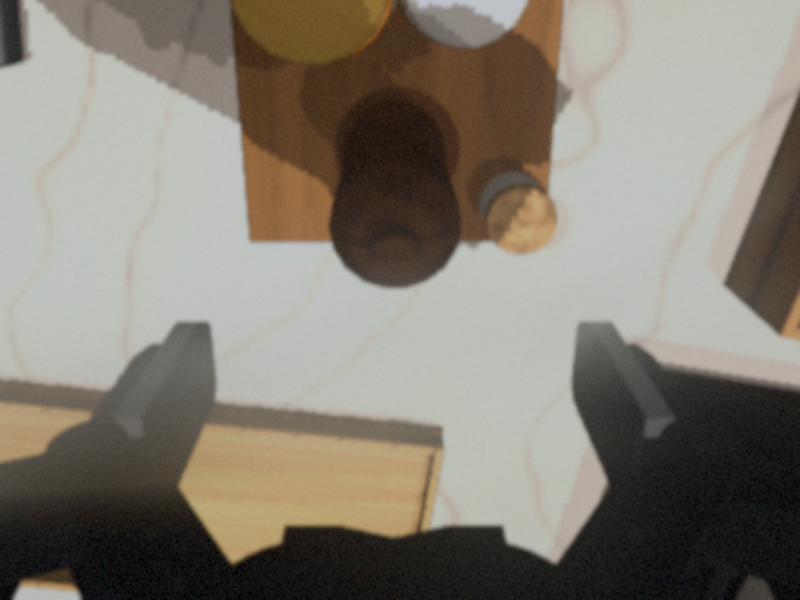

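The picture shows the mill centred between the fingers (both midlines at u≈395). The knob is at crop (393,238), full frame (316.5,219).

```bash
python3 - <<'E'
from h import *
c=cam("wrist"); print(onz(c,[(316.5,219)],.158),onz(c,[(317,210)],.13)); print(delta([.547,-.063,.094],101))
E
```

```text
[[ 0.54595277 -0.05580427  0.158     ]] [[ 0.54717473 -0.05994032  0.13      ]]
(array([ -0.8,  -1. , 107. ]), array([ 0.13,  0.  , -0.05]))
```

Emit:
send_rows --plan "0.003 -0.001 0.03 0 0 0 0.085; 0.003 -0.001 0.06 0 0 0 0.085; 0.003 -0.001 0.09 0 0 0 0.085; 0.003 -0.001 0.107 0 0 0 0.085; 0.003 -0.001 0.107 0 0 0 0.085; 0.003 -0.001 0.107 0 0 0 0.085; 0.003 -0.001 0.107 0 0 0 0.085; 0.003 -0.001 0.107 0 0 0 0.07" --grip_force 50

```text
clock: 3.82
position: [0.5463, -0.0596, 0.0943]
tool_rot: [3.139, 0.0, 1.762]
force: [-0.9, 0.4, 0.1]
grip_width: 0.075
finger_force: 0.0
```

Emit:
send_rows --plan "0 0 0 0 0 0 0.055; 0 0 0 0 0 0 0.045; 0 0 0 0 0 0 0.04; 0 0 0 0 0 0 0.04; 0 0 0 0 0 0 0.04; 0 0 0 0 0 0 0.04"

```text
clock: 4.32
position: [0.5463, -0.0596, 0.0937]
tool_rot: [3.14, 0.0, 1.762]
force: [1.3, 0.6, 9.9]
grip_width: 0.0476
finger_force: 50.0
```

```bash
python3 - <<'E'
from h import *
s=observe(); print(s["position"],np.degrees(s["tool_rot"]),s["force"],s["grip_width"],s["finger_force"])
print(delta([.373,-.332,.093])); print(delta([.468,-.3255,.09]));print(delta([.563,-.3185,.09]))
E
```

```text
[ 0.54625569 -0.05955002  0.09367566] [1.79884915e+02 1.02623111e-02 1.00930065e+02] [1.31594093 0.57769749 9.91528329] 0.04757600842566602 50.01648747129366
[-234.7 -221.8    0.3]
[-246.3 -127.3    3.5]
[-257.4  -32.7    3.7]
```

Emit:
send_rows --plan "0 0 -0.02 0 0 0 0.04; 0 0 -0.05 0 0 0 0.04; 0 0 -0.09 0 0 0 0.04; -0.03 -0.004 -0.1 0 0 0 0.04; -0.07 -0.01 -0.1 0 0 0 0.04; -0.11 -0.014 -0.1 0 0 0 0.04; -0.15 -0.02 -0.1 0 0 0 0.04; -0.19 -0.025 -0.1 0 0 0 0.04; -0.225 -0.03 -0.1 0 0 0 0.04; -0.257 -0.033 -0.1 0 0 0 0.04"

```text
clock: 5.15
position: [0.5609, -0.3208, 0.1928]
tool_rot: [-3.141, 0.0, 1.76]
force: [0.4, 0.6, -2.7]
grip_width: 0.0471
finger_force: 52.6
```

Emit:
send_rows --plan "0 0 0 0 0 0 0.04; 0 0 0 0 0 0 0.04; 0 0 0 0 0 0 0.04; 0 0 0 0 0 0 0.04"

```text
clock: 5.48
position: [0.562, -0.3169, 0.1926]
tool_rot: [3.141, -0.001, 1.763]
force: [1.1, -0.0, -3.1]
grip_width: 0.0471
finger_force: 52.8
```

```bash
python3 - <<'E'
from h import *
s=observe(); print(s["position"],np.degrees(s["tool_rot"]),s["force"],s["grip_width"],s["qpos"],s["clock"])
print(delta([.563,-.3185,.0897],100.93))
c=cam("scene"); cv2.imwrite("pics/s1.png",c["img"][:,:,::-1])
E
```

```text
[ 0.56200021 -0.31688549  0.19262763] [ 1.79992483e+02 -4.18670059e-02  1.01004697e+02] [ 1.05428663 -0.01296202 -3.05812094] 0.0471189610549935 [ 0.10903039  0.647669    0.49425902  1.59950138 -0.35154893  0.98437838
  0.90734549] 5.4833
(array([ -1.9,   0.7, 102.9]), array([ 0.01, -0.04,  0.07]))
```

View pics/s1.png

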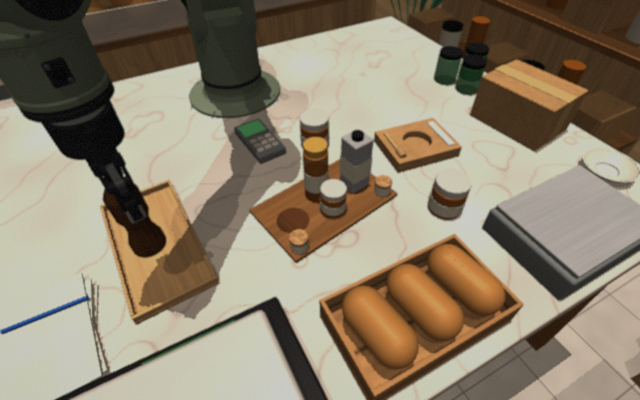

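The scene shows the mill held upright over the far part of the side tray at (147,238). Its dark home patch is bare at (293,222) and the other goods are untouched. Next I lower it.

Emit:
send_rows --plan "-0.002 0 0.03 0 0 0 0.04; -0.002 0 0.06 0 0 0 0.04; -0.002 0 0.085 0 0 0 0.04; -0.002 0 0.096 0 0 0 0.04; -0.002 0 0.1 0 0 0 0.04; -0.002 0 0.1015 0 0 0 0.04; -0.002 0 0.102 0 0 0 0.04; -0.002 0 0.102 0 0 0 0.04; -0.002 0 0.102 0 0 0 0.04"

```text
clock: 6.28
position: [0.5627, -0.3204, 0.0919]
tool_rot: [3.14, 0.001, 1.762]
force: [0.4, -0.5, -3.5]
grip_width: 0.0477
finger_force: 52.8
```

Emit:
send_rows --plan "0 0 0 0 0 0 0.04; 0 0 0.001 0 0 0 0.04; 0 0 0.002 0 0 0 0.04; 0 0 0.002 0 0 0 0.04; 0 0 0.002 0 0 0 0.04"

```text
clock: 6.7
position: [0.5626, -0.3205, 0.0896]
tool_rot: [3.14, 0.001, 1.761]
force: [-0.2, 2.7, 9.5]
grip_width: 0.0475
finger_force: 53.5
```

Emit:
send_rows --plan "0 0 0 0 0 0 0.06; 0 0 0 0 0 0 0.08; 0 0 0 0 0 0 0.085; 0 0 0 0 0 0 0.085; 0 0 -0.03 0 0 0 0.085; 0 0 -0.07 0 0 0 0.085; 0 0 -0.11 0 0 0 0.085; 0 0 -0.11 0 0 0 0.085; 0 0 -0.11 0 0 0 0.085; 0 0 -0.11 0 0 0 0.085"

```text
clock: 7.53
position: [0.562, -0.3199, 0.1984]
tool_rot: [3.142, -0.0, 1.762]
force: [1.0, 1.2, -0.9]
grip_width: 0.0848
finger_force: 0.0
```

```bash
python3 - <<'E'
from h import *
s=observe(); print(s["position"],np.degrees(s["tool_rot"]),s["force"],s["grip_width"],np.abs(s["qd"]).max())
print(delta([.506,.0145,.2],100.93))
E
```

```text
[ 0.56201859 -0.31986761  0.19844061] [ 1.79997831e+02 -1.70791379e-02  1.00939070e+02] [ 0.98617883  1.23621969 -0.89911824] 0.08481519533127299 0.021052471381322158
(array([338.9,   8.5,  -1.5]), array([ 0.  , -0.02,  0.01]))
```

Emit:
send_rows --plan "0.04 0.001 -0.002 0 0 0 0.085; 0.08 0.002 -0.002 0 0 0 0.085; 0.12 0.003 -0.002 0 0 0 0.085; 0.16 0.004 -0.002 0 0 0 0.085; 0.2 0.005 -0.002 0 0 0 0.085; 0.24 0.006 -0.002 0 0 0 0.085; 0.28 0.007 -0.002 0 0 0 0.085; 0.31 0.008 -0.002 0 0 0 0.085; 0.33 0.0085 -0.002 0 0 0 0.085; 0.339 0.0085 -0.002 0 0 0 0.085"

```text
clock: 8.37
position: [0.5051, 0.0175, 0.1995]
tool_rot: [-3.139, -0.001, 1.765]
force: [-0.6, 0.5, -0.9]
grip_width: 0.0851
finger_force: 0.0
```

Emit:
send_rows --plan "0 0 0 0 0 0 0.085; 0 0 0 0 0 0 0.085; 0 0 0 0 0 0 0.085; 0 0 0 0 0 0 0.085"

```text
clock: 8.7
position: [0.5063, 0.0128, 0.2005]
tool_rot: [-3.141, 0.001, 1.759]
force: [-0.8, -0.9, -0.5]
grip_width: 0.0851
finger_force: 0.0
```

```bash
python3 - <<'E'
from h import *
s=observe(); print(s["position"],np.degrees(s["tool_rot"]),np.abs(s["qd"]).max())
print(delta([.506,.0145,.088],100.93))
c=cam("wrist"); cv2.imwrite("pics/w4.png",cv2.resize(c["img"][50:350,120:520,::-1],None,fx=2,fy=2))
hsv=cv2.cvtColor(c["img"],cv2.COLOR_RGB2HSV); print(proj(c,[.506,.0145,.15]),hsv[tuple(int(x) for x in proj(c,[.506,.0145,.15])[0][::-1])])
E
```

```text
[0.50627141 0.01284249 0.20047832] [-1.79983040e+02  2.92288102e-02  1.00809164e+02] 0.004349677169880343
(array([1.700e+00, 1.000e-01, 1.125e+02]), array([-0.02,  0.03, -0.12]))
[[317.66071506 221.64399717]] [ 20 159 133]
```

View pics/w4.png

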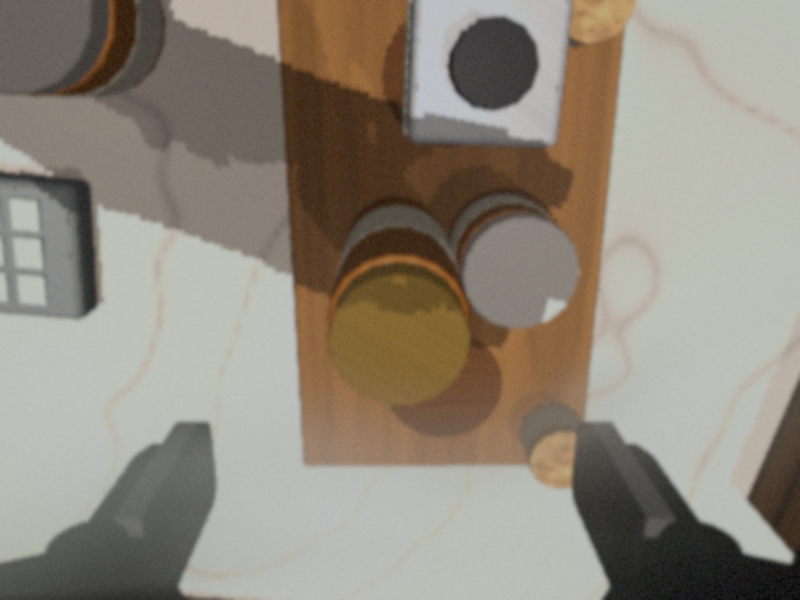

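The jar lid centre is at crop (400,335), full (320,217.5), about 1.7 mm off my estimate in tool y. The tin cap is at full (367,81.5). Next I correct, descend and grip.

Emit:
send_rows --plan "0.0045 0.0017 0.03 0 0 -0.1 0.085; 0.0045 0.0017 0.06 0 0 -0.1 0.085; 0.0045 0.0017 0.09 0 0 -0.1 0.085; 0.0045 0.0017 0.112 0 0 -0.1 0.085; 0.0045 0.0017 0.112 0 0 -0.1 0.085; 0.0045 0.0017 0.112 0 0 -0.1 0.085; 0.0045 0.0017 0.112 0 0 -0.1 0.085; 0.0045 0.0017 0.112 0 0 -0.1 0.07"

```text
clock: 9.42
position: [0.5079, 0.0189, 0.0901]
tool_rot: [3.139, 0.0, 1.763]
force: [-0.3, -0.0, -0.3]
grip_width: 0.0751
finger_force: 0.0
```

Emit:
send_rows --plan "0 0 0 0 0 0 0.06; 0 0 0 0 0 0 0.05; 0 0 0 0 0 0 0.045; 0 0 0 0 0 0 0.045; 0 0 0 0 0 0 0.045; 0 0 0 0 0 0 0.045"

```text
clock: 9.92
position: [0.5073, 0.0191, 0.0898]
tool_rot: [3.14, -0.0, 1.763]
force: [-5.3, -0.3, 18.8]
grip_width: 0.0513
finger_force: 42.8
```

```bash
python3 - <<'E'
from h import *
s=observe(); print(s["position"],np.degrees(s["tool_rot"]),s["force"],s["grip_width"],s["finger_force"])
print(delta([.373,-.332,.084],100.93))
E
```

```text
[0.50731949 0.01908652 0.08982123] [ 1.79928191e+02 -2.16898572e-02  1.01024920e+02] [-5.33834413 -0.26634382 18.8088248 ] 0.051320524879745734 42.82648801803589
(array([-318.9, -199. ,    5.5]), array([ 0.07, -0.02,  0.09]))
```

Emit:
send_rows --plan "0 0 -0.02 0 0 0 0.045; 0 0 -0.05 0 0 0 0.045; 0 0 -0.09 0 0 0 0.045; -0.03 -0.019 -0.1 0 0 0 0.045; -0.065 -0.04 -0.1 0 0 0 0.045; -0.1 -0.062 -0.1 0 0 0 0.045; -0.135 -0.084 -0.1 0 0 0 0.045; -0.17 -0.106 -0.1 0 0 0 0.045; -0.205 -0.128 -0.1 0 0 0 0.045; -0.24 -0.15 -0.1 0 0 0 0.045"

```text
clock: 10.75
position: [0.4045, -0.2466, 0.1891]
tool_rot: [3.141, -0.0, 1.764]
force: [1.4, -1.1, -4.4]
grip_width: 0.0511
finger_force: 48.9
```

Emit:
send_rows --plan "-0.03 -0.019 0 0 0 0 0.045; -0.06 -0.038 0 0 0 0 0.045; -0.079 -0.049 0 0 0 0 0.045; -0.079 -0.049 0 0 0 0 0.045; -0.079 -0.049 0 0 0 0 0.045; -0.079 -0.049 0 0 0 0 0.045; -0.079 -0.049 0 0 0 0 0.045; -0.079 -0.049 0 0 0 0 0.045"

```text
clock: 11.42
position: [0.3732, -0.3311, 0.1887]
tool_rot: [3.141, -0.0, 1.765]
force: [-0.6, 0.2, -4.5]
grip_width: 0.0511
finger_force: 49.3
```

```bash
python3 - <<'E'
from h import *
s=observe(); print(s["position"],np.degrees(s["tool_rot"]),s["force"],s["grip_width"],s["qpos"],np.abs(s["qd"]).max())
print(delta([.373,-.332,.0858],100.93))
E
```

```text
[ 0.37321853 -0.33111889  0.18867979] [ 1.79990695e+02 -2.12240456e-02  1.01124309e+02] [-0.62960187  0.16732154 -4.53069045] 0.05108370466489982 [ 0.18608535  0.43365128  0.55717797  1.9911724  -0.31499636  0.80136841
  1.11777121] 0.0037273792219373212
(array([ -0.9,  -0.4, 102.9]), array([ 0.01, -0.02,  0.19]))
```

Emit:
send_rows --plan "0 0 0.03 0 0 0.2 0.045; 0 0 0.06 0 0 0.2 0.045; 0 0 0.085 0 0 0.2 0.045; 0 0 0.096 0 0 0.2 0.045; 0 0 0.1 0 0 0.2 0.045; 0 0 0.101 0 0 0.2 0.045; 0 0 0.102 0 0 0.2 0.045; 0 0 0.1025 0 0 0.2 0.045; 0 0 0.1025 0 0 0.2 0.045; 0 0 0.1025 0 0 0.2 0.045"

```text
clock: 12.25
position: [0.3731, -0.3323, 0.0869]
tool_rot: [3.141, 0.001, 1.76]
force: [0.1, 0.1, -4.2]
grip_width: 0.0509
finger_force: 48.8
```

Emit:
send_rows --plan "0 0 0.001 0 0 0 0.045; 0 0 0.0015 0 0 0 0.045; 0 0 0.002 0 0 0 0.045; 0 0 0.002 0 0 0 0.045"

```text
clock: 12.58
position: [0.3731, -0.3328, 0.0857]
tool_rot: [3.14, 0.001, 1.759]
force: [-6.4, 4.8, 33.6]
grip_width: 0.0511
finger_force: 52.3
```

Emit:
send_rows --plan "0 0 -0.001 0 0 0 0.05; 0 0 -0.001 0 0 0 0.07; 0 0 -0.001 0 0 0 0.085; 0 0 -0.001 0 0 0 0.085; 0 0 -0.03 0 0 0 0.085; 0 0 -0.07 0 0 0 0.085; 0 0 -0.11 0 0 0 0.085; 0 0 -0.115 0 0 0 0.085; 0 0 -0.115 0 0 0 0.085; 0 0 -0.115 0 0 0 0.085"

```text
clock: 13.42
position: [0.3729, -0.3319, 0.199]
tool_rot: [3.141, 0.0, 1.76]
force: [0.7, 0.4, -2.1]
grip_width: 0.0851
finger_force: 0.0
```

```bash
python3 - <<'E'
from h import *
s=observe(); print(s["position"],np.degrees(s["tool_rot"]),s["force"],s["grip_width"],np.abs(s["qd"]).max())
print(delta([.517,.1045,.2],100.93))
E
```

```text
[ 0.37289256 -0.33185428  0.19904284] [1.79964972e+02 7.26310224e-03 1.00856249e+02] [ 0.7049196   0.40799829 -2.14405507] 0.08514647192684993 0.026830426010003752
(array([401.4, 223.7,  -0.9]), array([ 0.04,  0.01, -0.07]))
```

Emit:
send_rows --plan "0.036 0.02 0 0 0 0 0.085; 0.072 0.04 0 0 0 0 0.085; 0.108 0.06 0 0 0 0 0.085; 0.144 0.08 0 0 0 0 0.085; 0.18 0.1 0 0 0 0 0.085; 0.216 0.12 0 0 0 0 0.085; 0.252 0.14 0 0 0 0 0.085; 0.288 0.16 0 0 0 0 0.085; 0.324 0.18 0 0 0 0 0.085; 0.36 0.2 0 0 0 0 0.085"

```text
clock: 14.25
position: [0.5011, 0.0611, 0.1978]
tool_rot: [-3.14, 0.0, 1.76]
force: [1.4, -1.4, -0.3]
grip_width: 0.0851
finger_force: 0.0
```

Emit:
send_rows --plan "0.03 0.017 0 0 0 0 0.085; 0.041 0.024 0 0 0 0 0.085; 0.041 0.024 0 0 0 0 0.085; 0.041 0.024 0 0 0 0 0.085; 0.041 0.024 0 0 0 0 0.085; 0.041 0.024 0 0 0 0 0.085; 0.041 0.024 0 0 0 0 0.085; 0.041 0.024 0 0 0 0 0.085"

```text
clock: 14.92
position: [0.5173, 0.103, 0.1992]
tool_rot: [3.142, -0.0, 1.758]
force: [0.3, 0.7, 0.9]
grip_width: 0.085
finger_force: 0.0
```

```bash
python3 - <<'E'
from h import *
s=observe(); print(s["position"],np.degrees(s["tool_rot"]),np.abs(s["qd"]).max())
c=cam("wrist"); cv2.imwrite("pics/w5.png",cv2.resize(c["img"][50:350,120:520,::-1],None,fx=2,fy=2))
print(proj(c,[.517,.1045,.15]), delta([.517,.1045,.088],100.93))
E
```

```text
[0.51728328 0.10304455 0.19920618] [ 1.79998750e+02 -6.13650639e-03  1.00754600e+02] 0.005538181094536608
[[317.56311641 222.70342113]] (array([ 1.300e+00, -1.000e-01,  1.112e+02]), array([ 0.01, -0.01, -0.16]))
```

View pics/w5.png

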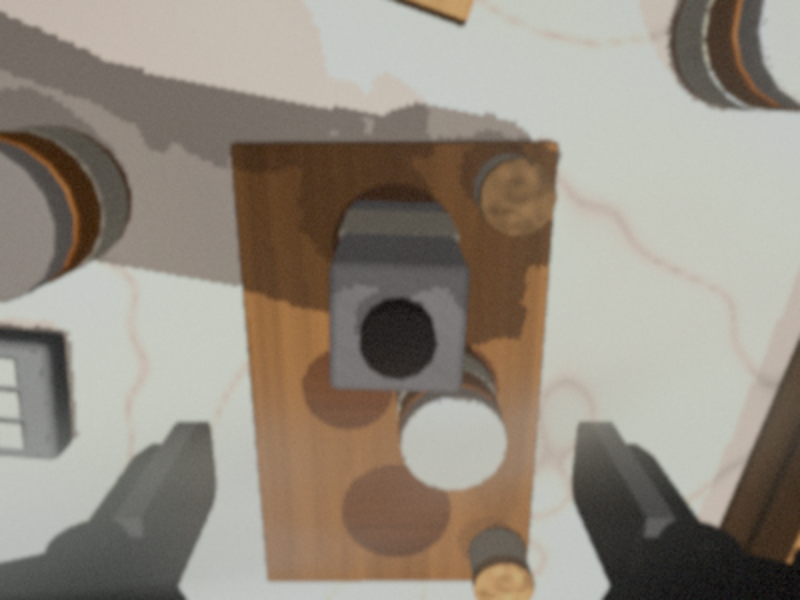

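The tin cap is at crop (398,337), full (319,218.5), with its sides parallel to the fingers. The honey lid is at full (346.5,271.5), and the bare patches at full (295,244) for the jar and (318,305) for the mill.

Emit:
send_rows --plan "0.0043 0.001 0.03 0 0 0 0.085; 0.0043 0.001 0.06 0 0 0 0.085; 0.0043 0.001 0.09 0 0 0 0.085; 0.0043 0.001 0.11 0 0 0 0.085; 0.0043 0.001 0.11 0 0 0 0.085; 0.0043 0.001 0.11 0 0 0 0.085; 0.0043 0.001 0.11 0 0 0 0.085; 0.0043 0.001 0.11 0 0 0 0.07"

```text
clock: 15.63
position: [0.5184, 0.1084, 0.0906]
tool_rot: [3.139, -0.0, 1.76]
force: [0.6, -0.1, -0.1]
grip_width: 0.0744
finger_force: 0.0
```

Emit:
send_rows --plan "0 0 0 0 0 0 0.055; 0 0 0 0 0 0 0.045; 0 0 0 0 0 0 0.04; 0 0 0 0 0 0 0.04; 0 0 0 0 0 0 0.04; 0 0 0 0 0 0 0.04" --grip_force 60

```text
clock: 16.13
position: [0.5179, 0.1085, 0.0902]
tool_rot: [3.14, -0.001, 1.76]
force: [-3.1, -0.1, 15.9]
grip_width: 0.0476
finger_force: 59.4
```

```bash
python3 - <<'E'
from h import *
s=observe(); print(s["position"],np.degrees(s["tool_rot"]),s["force"],s["grip_width"],s["finger_force"])
print(delta([.468,-.3255,.085],100.93))
E
```

```text
[0.51793091 0.10845627 0.09020915] [ 1.79930448e+02 -3.68653858e-02  1.00820188e+02] [-3.11142211 -0.14355934 15.90289094] 0.047599936217589 59.37523663043976
(array([-416.9, -130.5,    4.8]), array([ 0.07, -0.04, -0.11]))
```

Emit:
send_rows --plan "0 0 -0.02 0 0 0 0.04; 0 0 -0.05 0 0 0 0.04; 0 0 -0.09 0 0 0 0.04; -0.03 -0.009 -0.1 0 0 0 0.04; -0.07 -0.022 -0.1 0 0 0 0.04; -0.11 -0.034 -0.1 0 0 0 0.04; -0.15 -0.047 -0.1 0 0 0 0.04; -0.19 -0.059 -0.1 0 0 0 0.04; -0.23 -0.072 -0.1 0 0 0 0.04; -0.27 -0.085 -0.1 0 0 0 0.04"

```text
clock: 16.97
position: [0.4842, -0.1729, 0.1894]
tool_rot: [3.141, -0.0, 1.76]
force: [2.6, -0.6, -4.6]
grip_width: 0.0474
finger_force: 63.9
```

Emit:
send_rows --plan "-0.04 -0.012 0 0 0 0 0.04; -0.08 -0.025 0 0 0 0 0.04; -0.12 -0.037 0 0 0 0 0.04; -0.14 -0.043 0 0 0 0 0.04; -0.147 -0.046 0 0 0 0 0.04; -0.147 -0.046 0 0 0 0 0.04; -0.147 -0.046 0 0 0 0 0.04; -0.147 -0.046 0 0 0 0 0.04; -0.147 -0.046 0 0 0 0 0.04; -0.147 -0.046 0 0 0 0 0.04"

```text
clock: 17.8
position: [0.4679, -0.3231, 0.1892]
tool_rot: [3.141, -0.0, 1.761]
force: [0.8, 0.3, -4.7]
grip_width: 0.0476
finger_force: 63.9
```

```bash
python3 - <<'E'
from h import *
s=observe(); print(s["position"],np.degrees(s["tool_rot"]),s["force"],s["grip_width"],np.abs(s["qd"]).max())
print(delta([.468,-.3255,.0862],100.93))
E
```

```text
[ 0.46788123 -0.32313589  0.18922444] [ 1.79987692e+02 -1.58374527e-02  1.00915942e+02] [ 0.7586749   0.25082366 -4.70026244] 0.047630282277286363 0.00680141043077356
(array([ -2.4,  -0.4, 103. ]), array([ 0.01, -0.02, -0.01]))
```

Emit:
send_rows --plan "-0.002 0 0.03 0 0 0 0.04; -0.002 0 0.06 0 0 0 0.04; -0.002 0 0.085 0 0 0 0.04; -0.002 0 0.096 0 0 0 0.04; -0.002 0 0.1 0 0 0 0.04; -0.002 0 0.102 0 0 0 0.04; -0.002 0 0.103 0 0 0 0.04; -0.002 0 0.1035 0 0 0 0.04; -0.002 0 0.1035 0 0 0 0.04; -0.002 0 0.1035 0 0 0 0.04"

```text
clock: 18.63
position: [0.4682, -0.3263, 0.0864]
tool_rot: [3.141, 0.001, 1.76]
force: [-0.5, 0.3, -5.2]
grip_width: 0.0473
finger_force: 63.7
```

Emit:
send_rows --plan "0 0 0.0007 0 0 0 0.04; 0 0 0.001 0 0 0 0.04; 0 0 0.001 0 0 0 0.04; 0 0 0.001 0 0 0 0.04"

```text
clock: 18.97
position: [0.4683, -0.3265, 0.0862]
tool_rot: [3.14, 0.001, 1.76]
force: [-4.2, 4.3, 21.1]
grip_width: 0.0474
finger_force: 66.3
```

Emit:
send_rows --plan "0 0 -0.0005 0 0 0 0.05; 0 0 -0.0005 0 0 0 0.065; 0 0 -0.0005 0 0 0 0.075; 0 0 -0.0005 0 0 0 0.075; 0 0 -0.03 0 0 0 0.075; 0 0 -0.07 0 0 0 0.075; 0 0 -0.11 0 0 0 0.075; 0 0 -0.115 0 0 0 0.075; 0 0 -0.115 0 0 0 0.08; 0 0 -0.115 0 0 0 0.085"

```text
clock: 19.8
position: [0.468, -0.326, 0.1997]
tool_rot: [3.141, 0.0, 1.76]
force: [0.6, -0.3, -0.3]
grip_width: 0.0851
finger_force: 0.0
```

```bash
python3 - <<'E'
from h import *
s=observe(); print(s["position"],np.degrees(s["tool_rot"]),s["force"],s["grip_width"],np.abs(s["qd"]).max())
f=imaging.grab_frame("wrist"); c=cam("wrist")
T=np.eye(4); T[:3,:3]=R.from_euler("xyz",[180,0,100.75],degrees=True).as_matrix(); T[:3,3]=[.51728,.10304,.19921]
T=T@np.array(f["tool_from_camera"]); c["R"],c["eye"]=T[:3,:3],T[:3,3]
print("honey",onz(c,[(346.5,271.5)],.072),"patches j,m",onz(c,[(295,244),(318,305)],.01),"cap",onz(c,[(319,218.5)],.15))
print(delta([.561,.028,.15],100.93))
E
```

```text
[ 0.46795934 -0.32596808  0.19972026] [1.79963469e+02 9.85810051e-03 1.00847624e+02] [ 0.59643919 -0.25716866 -0.31506729] 0.08514424262688593 0.028055332748628255
honey [[0.56068872 0.02732239 0.072     ]] patches j,m [[ 0.50750621  0.01602955  0.01      ]
 [ 0.54966453 -0.06176604  0.01      ]] cap [[0.51736167 0.10758183 0.15      ]]
(array([329.9, 158.4,  48.8]), array([-0.07, -0.05, -0.1 ]))
```

Emit:
send_rows --plan "0.036 0.017 0 0 0 0 0.085; 0.072 0.034 0 0 0 0 0.085; 0.108 0.052 0 0 0 0 0.085; 0.144 0.069 0 0 0 0 0.085; 0.18 0.086 0 0 0 0 0.085; 0.216 0.103 0 0 0 0 0.085; 0.252 0.121 0.02 0 0 0 0.085; 0.288 0.138 0.05 0 0 0 0.085; 0.318 0.152 0.08 0 0 0 0.085; 0.33 0.158 0.09 0 0 -0.1 0.085"

```text
clock: 20.73
position: [0.5601, 0.0305, 0.1065]
tool_rot: [-3.139, -0.001, 1.763]
force: [1.2, 1.0, -0.3]
grip_width: 0.0849
finger_force: 0.0
```

Emit:
send_rows --plan "0 0 0 0 0 0 0.085; 0 0 0 0 0 0 0.085; 0 0 0 0 0 0 0.085; 0 0 0 0 0 0 0.085; 0 0 0 0 0 0 0.085"

```text
clock: 21.15
position: [0.5611, 0.0266, 0.1102]
tool_rot: [3.141, 0.0, 1.76]
force: [-0.4, -0.1, 0.3]
grip_width: 0.0851
finger_force: 0.0
```

```bash
python3 - <<'E'
from h import *
s=observe(); print(s["position"],np.degrees(s["tool_rot"]),s["force"],np.abs(s["qd"]).max())
print(delta([.561,.0275,.036],100.93))
c=cam("wrist"); cv2.imwrite("pics/w6.png",cv2.resize(c["img"][100:400,120:520,::-1],None,fx=2,fy=2))
print(proj(c,[.561,.0275,.072]))
E
```

```text
[0.56111997 0.0265525  0.11015103] [1.79961357e+02 1.28873688e-02 1.00835911e+02] [-0.37090817 -0.13176376  0.25562755] 0.004795127295774219
(array([ 1. ,  0. , 74.2]), array([ 0.04,  0.01, -0.09]))
[[317.67255083 230.30270577]]
```

View pics/w6.png

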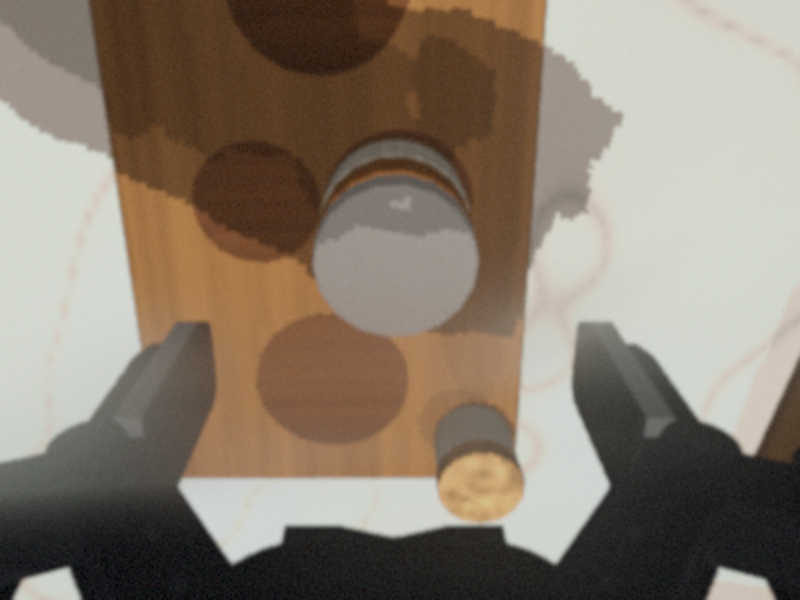

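The honey lid is at crop (396,255), full (318,227.5), centred between the fingers. The spots around it are bare. Now I grip it.

Emit:
send_rows --plan "0.003 0 0.03 0 0 0 0.085; 0.003 0 0.06 0 0 0 0.085; 0.003 0 0.073 0 0 0 0.085; 0.003 0 0.073 0 0 0 0.085; 0.003 0 0.073 0 0 0 0.085; 0.003 0 0.073 0 0 0 0.085; 0.003 0 0.073 0 0 0 0.07" --grip_force 40

```text
clock: 21.78
position: [0.5613, 0.0305, 0.0381]
tool_rot: [3.14, 0.0, 1.761]
force: [-0.5, -0.5, 0.1]
grip_width: 0.0752
finger_force: 0.0
```

Emit:
send_rows --plan "0 0 0 0 0 0 0.06; 0 0 0 0 0 0 0.05; 0 0 0 0 0 0 0.045; 0 0 0 0 0 0 0.045; 0 0 0 0 0 0 0.045; 0 0 0 0 0 0 0.045"

```text
clock: 22.28
position: [0.5609, 0.0307, 0.0377]
tool_rot: [3.14, -0.0, 1.762]
force: [-3.0, 0.1, 13.4]
grip_width: 0.0527
finger_force: 39.5
```

```bash
python3 - <<'E'
from h import *
s=observe(); print(s["position"],np.degrees(s["tool_rot"]),s["force"],s["grip_width"],s["finger_force"])
print(delta([.475,.308,.12],100.93))
E
```

```text
[0.56094776 0.03073113 0.03770039] [ 1.79921678e+02 -1.41832858e-02  1.00928585e+02] [-2.95287443  0.05995483 13.38531955] 0.05266851361941084 39.50081352749294
(array([288.6, -31.7, -82.3]), array([ 0.08, -0.01, -0.  ]))
```

Emit:
send_rows --plan "0 0 -0.03 0 0 0 0.045; 0 0 -0.07 0 0 0 0.045; 0 0 -0.11 0 0 0 0.045; 0.03 -0.004 -0.14 0 0 0 0.045; 0.065 -0.008 -0.15 0 0 0 0.045; 0.1 -0.013 -0.15 0 0 0 0.045; 0.135 -0.018 -0.15 0 0 0 0.045; 0.165 -0.022 -0.15 0 0 0 0.045; 0.19 -0.028 -0.15 0 0 0 0.045; 0.21 -0.032 -0.15 0 0 0 0.045"

```text
clock: 23.12
position: [0.4879, 0.233, 0.1869]
tool_rot: [-3.142, -0.001, 1.763]
force: [0.9, 0.9, -1.7]
grip_width: 0.0523
finger_force: 44.3
```

Emit:
send_rows --plan "0 0 0 0 0 0 0.045; 0 0 0 0 0 0 0.045; 0 0 0 0 0 0 0.045; 0 0 0 0 0 0 0.045; 0 0 0 0 0 0 0.045"

```text
clock: 23.53
position: [0.4896, 0.2297, 0.1868]
tool_rot: [3.141, 0.0, 1.76]
force: [-0.7, -0.2, -2.4]
grip_width: 0.0525
finger_force: 44.3
```

```bash
python3 - <<'E'
from h import *
s=observe(); print(s["position"],np.degrees(s["tool_rot"]),s["force"],s["grip_width"],np.abs(s["qd"]).max())
c=cam("wrist"); cv2.imwrite("pics/w7.png",cv2.resize(c["img"][:,:,::-1],None,fx=1.25,fy=1.25)); np.savez("w7.npz",**c)
print(proj(c,[.4745,.3075,.03]))
E
```

```text
[0.48961801 0.22973979 0.186779  ] [1.79990856e+02 1.02596956e-02 1.00840058e+02] [-0.71223847 -0.19008264 -2.36641334] 0.05252330786674752 0.0017137288630575708
[[317.11974293  96.9681452 ]]
```

View pics/w7.png

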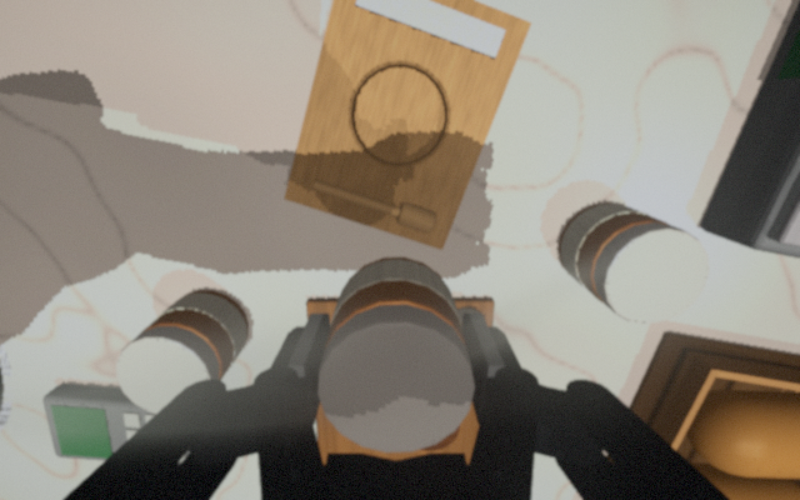

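The recess circle is centred at picture (400,113), full (320,90.4), and the honey is held upright at (395,360). I cast the ray and approach.

```bash
python3 - <<'E'
from h import *
c=dict(np.load("w7.npz")); print(onz(c,[(320,90.4)],.03)); print(delta([.476,.312,.085],100.93))
E
```

```text
[[0.4759786  0.31348888 0.03      ]]
(array([ 83.2,   2.1, 101.7]), array([ 0.01,  0.  , -0.08]))
```

Emit:
send_rows --plan "0.03 0.001 0 0 0 0 0.045; 0.06 0.002 0.02 0 0 0 0.045; 0.083 0.002 0.05 0 0 0 0.045; 0.083 0.002 0.08 0 0 0 0.045; 0.083 0.002 0.1 0 0 0 0.045; 0.083 0.002 0.1 0 0 0 0.045; 0.083 0.002 0.1 0 0 0 0.045; 0.083 0.002 0.1 0 0 0 0.045; 0.083 0.002 0.1 0 0 0 0.045"

```text
clock: 24.33
position: [0.4764, 0.3127, 0.0882]
tool_rot: [3.14, -0.001, 1.761]
force: [-0.7, -0.3, -1.6]
grip_width: 0.0525
finger_force: 44.3
```

```bash
python3 - <<'E'
from h import *
s=observe(); print(s["position"],np.degrees(s["tool_rot"]),s["force"],s["grip_width"],np.abs(s["qd"]).max(),s["clock"])
a=cam("wrist")["img"][150:400,160:480]; b=cam("scene")["img"][90:200,350:490]
b=cv2.resize(b,(480,377)); a=cv2.resize(a,(320,377)) if 0 else a
im=np.zeros((377,800,3),np.uint8); im[:250,:320]=a; im[:,320:]=b; cv2.imwrite("pics/w8.png",im[:,:,::-1])
print(delta([.476,.312,.0377],100.93))
E
```

```text
[0.47639354 0.31266546 0.08823211] [ 1.79887564e+02 -6.05778391e-02  1.00882681e+02] [-0.69814881 -0.293718   -1.55694852] 0.05247961833828821 0.006309265479511005 24.3333
(array([-0.8, -0.3, 50.2]), array([ 0.09, -0.06, -0.02]))
```

View pics/w8.png

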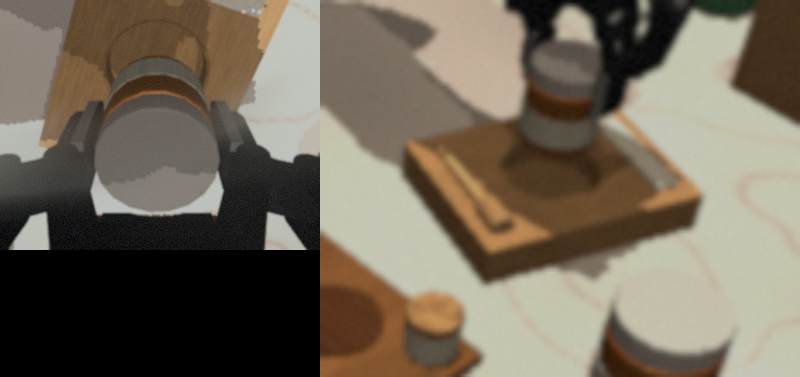

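The honey hangs in line with the recess: wrist u≈157 for both, and in the scene its foot at (557,140) projects onto the recess at (550,172). I lower it.

Emit:
send_rows --plan "-0.001 0 0.02 0 0 0 0.045; -0.001 0 0.035 0 0 0 0.045; -0.001 0 0.043 0 0 0 0.045; -0.001 0 0.047 0 0 0 0.045; -0.001 0 0.049 0 0 0 0.045; -0.001 0 0.05 0 0 0 0.045; -0.001 0 0.05 0 0 0 0.045; -0.001 0 0.05 0 0 0 0.045"

```text
clock: 25.1
position: [0.4757, 0.3115, 0.0378]
tool_rot: [3.141, -0.0, 1.761]
force: [-3.2, -3.3, 7.6]
grip_width: 0.0528
finger_force: 45.2
```

Contact at the expected floor height (z equals the pick height). Now I release.

Emit:
send_rows --plan "0 0 0 0 0 0 0.055; 0 0 0 0 0 0 0.065; 0 0 0 0 0 0 0.075; 0 0 0 0 0 0 0.08; 0 0 -0.03 0 0 0 0.085; 0 0 -0.07 0 0 0 0.085; 0 0 -0.11 0 0 0 0.085; 0 0 -0.15 0 0 0 0.085; 0 0 -0.16 0 0 0 0.085; 0 0 -0.16 0 0 0 0.085"

```text
clock: 25.93
position: [0.4768, 0.3125, 0.2]
tool_rot: [3.137, -0.003, 1.762]
force: [-1.0, -0.8, 0.5]
grip_width: 0.0851
finger_force: 0.0
```

```bash
python3 - <<'E'
from h import *
s=observe(); print(s["position"],np.degrees(s["tool_rot"]),s["force"],s["grip_width"],np.abs(s["qd"]).max(),s["clock"])
print(delta([.4683,-.3265,.2],100.93))
a=cam("top")["img"][130:300,160:480]; a=np.clip(a.astype(float)*1.8,0,255).astype(np.uint8); a=cv2.resize(a,(480,255))
b=cv2.resize(cam("scene")["img"][90:200,350:490],(320,255))
cv2.imwrite("pics/s2.png",np.hstack([a,b])[:,:,::-1])
E
```

```text
[0.47684264 0.31247553 0.20000991] [ 1.79746117e+02 -1.69185336e-01  1.00933090e+02] [-1.04510836 -0.84532591  0.49704674] 0.08508158812203669 0.05741623864399511 25.9333
(array([-625.8, -129.6,   -2.4]), array([ 0.25, -0.17,  0.  ]))
```

View pics/s2.png

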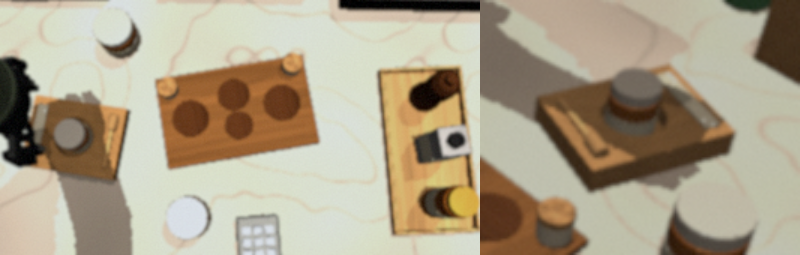

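The picture shows the honey seated upright in the recess (scene crop (635,95)). All three tall goods stand in the side tray, at (440,90), (455,140) and (460,200), and the board shows four bare patches with both pots in place. Next the tall goods go back, with the tin first.

Emit:
send_rows --plan "-0.039 -0.008 -0.002 0 0 0 0.085; -0.078 -0.016 -0.002 0 0 0 0.085; -0.117 -0.024 -0.002 0 0 0 0.085; -0.156 -0.032 -0.002 0 0 0 0.085; -0.195 -0.04 -0.002 0 0 0 0.085; -0.234 -0.048 -0.002 0 0 0 0.085; -0.273 -0.056 -0.002 0 0 0 0.085; -0.312 -0.064 -0.002 0 0 0 0.085; -0.351 -0.072 -0.002 0 0 0 0.085; -0.39 -0.08 -0.002 0 0 0 0.085"

```text
clock: 26.87
position: [0.47, -0.0883, 0.1976]
tool_rot: [-3.14, -0.0, 1.762]
force: [1.0, 0.6, 0.4]
grip_width: 0.0849
finger_force: 0.0
```

Emit:
send_rows --plan "-0.039 -0.008 0 0 0 0 0.085; -0.078 -0.016 0 0 0 0 0.085; -0.117 -0.025 0 0 0 0 0.085; -0.156 -0.033 0 0 0 0 0.085; -0.195 -0.041 0 0 0 0 0.085; -0.225 -0.048 0 0 0 0 0.085; -0.236 -0.05 0 0 0 0 0.085; -0.236 -0.05 0 0 0 0 0.085; -0.236 -0.05 0 0 0 0 0.085; -0.236 -0.05 0 0 0 0 0.085"

```text
clock: 27.7
position: [0.4666, -0.3263, 0.1978]
tool_rot: [-3.141, -0.001, 1.762]
force: [1.0, -0.2, -0.1]
grip_width: 0.085
finger_force: 0.0
```

Emit:
send_rows --plan "0 0 0 0 0 0 0.085; 0 0 0 0 0 0 0.085; 0 0 0 0 0 0 0.085; 0 0 0 0 0 0 0.085"

```text
clock: 28.03
position: [0.4669, -0.3272, 0.1987]
tool_rot: [3.141, -0.0, 1.762]
force: [0.0, -0.7, -0.0]
grip_width: 0.085
finger_force: 0.0
```

```bash
python3 - <<'E'
from h import *
s=observe(); print(s["position"],np.degrees(s["tool_rot"]),s["force"],s["grip_width"],np.abs(s["qd"]).max(),s["clock"])
print(delta([.4683,-.3265,.0866],100.83))
E
```

```text
[ 0.46688162 -0.32716141  0.19872039] [ 1.79990291e+02 -1.58894530e-03  1.00973802e+02] [ 0.02088374 -0.72610456 -0.00264295] 0.08500971873298224 0.006080065310552371 28.0333
(array([  0.4,   1.5, 112.1]), array([ 0.01, -0.  ,  0.14]))
```

Emit:
send_rows --plan "0 0.0015 0.03 0 0 0 0.085; 0 0.0015 0.06 0 0 0 0.085; 0 0.0015 0.09 0 0 0 0.085; 0 0.0015 0.112 0 0 0.1 0.085; 0 0.0015 0.112 0 0 0.1 0.085; 0 0.0015 0.112 0 0 0.1 0.085; 0 0.0015 0.112 0 0 0.1 0.085; 0 0.0015 0.112 0 0 0.1 0.07" --grip_force 60

```text
clock: 28.7
position: [0.4687, -0.3278, 0.0881]
tool_rot: [3.14, 0.001, 1.76]
force: [0.0, -0.4, 0.5]
grip_width: 0.0755
finger_force: 0.0
```

Emit:
send_rows --plan "0 0 0 0 0 0 0.055; 0 0 0 0 0 0 0.045; 0 0 0 0 0 0 0.04; 0 0 0 0 0 0 0.04; 0 0 0 0 0 0 0.04; 0 0 0 0 0 0 0.04"

```text
clock: 29.2
position: [0.4685, -0.3276, 0.0877]
tool_rot: [3.14, 0.001, 1.76]
force: [-2.2, 2.4, 13.0]
grip_width: 0.0475
finger_force: 60.4
```

```bash
python3 - <<'E'
from h import *
s=observe(); print(s["position"],np.degrees(s["tool_rot"]),s["force"],s["grip_width"],s["finger_force"])
print(delta([.5179,.1085,.09],100.82))
E
```

```text
[ 0.46854027 -0.32762943  0.08773228] [1.79924560e+02 3.46817008e-02 1.00816902e+02] [-2.22338975  2.39405807 12.97534512] 0.04754202197341328 60.419254302978516
(array([419.1, 130.3,  -2.3]), array([ 0.08,  0.03, -0.  ]))
```

Emit:
send_rows --plan "0 0 -0.02 0 0 0 0.04; 0 0 -0.05 0 0 0 0.04; 0 0 -0.09 0 0 0 0.04; 0.03 0.009 -0.105 0 0 0 0.04; 0.07 0.022 -0.105 0 0 0 0.04; 0.11 0.034 -0.105 0 0 0 0.04; 0.15 0.047 -0.105 0 0 0 0.04; 0.19 0.059 -0.105 0 0 0 0.04; 0.23 0.072 -0.105 0 0 0 0.04; 0.27 0.084 -0.105 0 0 0 0.04"

```text
clock: 30.03
position: [0.4995, -0.0458, 0.1919]
tool_rot: [3.141, -0.0, 1.76]
force: [1.0, -0.8, -5.0]
grip_width: 0.0474
finger_force: 63.5
```

Emit:
send_rows --plan "0.04 0.012 0 0 0 0 0.04; 0.08 0.025 0 0 0 0 0.04; 0.12 0.037 0 0 0 0 0.04; 0.14 0.044 0 0 0 0 0.04; 0.148 0.046 0 0 0 0 0.04; 0.148 0.046 0 0 0 0 0.04; 0.148 0.046 0 0 0 0 0.04; 0.148 0.046 0 0 0 0 0.04; 0.148 0.046 0 0 0 0 0.04; 0.148 0.046 0 0 0 0 0.04"

```text
clock: 30.87
position: [0.5172, 0.105, 0.1918]
tool_rot: [3.142, 0.0, 1.758]
force: [0.4, -0.8, -4.2]
grip_width: 0.0477
finger_force: 63.5
```

```bash
python3 - <<'E'
from h import *
s=observe(); print(s["position"],np.degrees(s["tool_rot"]),s["force"],s["grip_width"],np.abs(s["qd"]).max())
print(delta([.5180,.1074,.0917],100.82))
E
```

```text
[0.5171623  0.10503804 0.19177157] [1.79995977e+02 3.65619778e-03 1.00731737e+02] [ 0.40999118 -0.76125372 -4.21699483] 0.047663729576395766 0.0030478620687435804
(array([  2.2,   1.3, 100.1]), array([ 0.  ,  0.  , -0.09]))
```

Emit:
send_rows --plan "0.0015 0.001 0.03 0 0 -0.1 0.04; 0.0015 0.001 0.06 0 0 -0.1 0.04; 0.0015 0.001 0.085 0 0 -0.1 0.04; 0.0015 0.001 0.095 0 0 -0.1 0.04; 0.0015 0.001 0.096 0 0 -0.1 0.04; 0.0015 0.001 0.096 0 0 -0.1 0.04; 0.0015 0.001 0.096 0 0 -0.1 0.04; 0.0015 0.001 0.096 0 0 -0.1 0.04"

```text
clock: 31.53
position: [0.5186, 0.1079, 0.097]
tool_rot: [3.14, -0.0, 1.761]
force: [0.7, 0.0, -4.7]
grip_width: 0.0476
finger_force: 63.4
```

```bash
python3 - <<'E'
from h import *
s=observe(); print(s["position"],np.degrees(s["tool_rot"]),s["force"],np.abs(s["qd"]).max())
print(delta([.5180,.1074,.0917],100.82))
E
```

```text
[0.51859283 0.10787383 0.09696954] [ 1.79887229e+02 -1.88557456e-02  1.00920847e+02] [ 0.67134783  0.01613473 -4.74850204] 0.004409605911903167
(array([-0.4, -0.7,  5.3]), array([ 0.11, -0.02,  0.1 ]))
```

Emit:
send_rows --plan "-0.0004 -0.0007 0.003 0 0 0.1 0.04; -0.0004 -0.0007 0.004 0 0 0.1 0.04; -0.0004 -0.0007 0.005 0 0 0.1 0.04; -0.0004 -0.0007 0.0055 0 0 0.1 0.04; -0.0004 -0.0007 0.0055 0 0 0.1 0.04; -0.0004 -0.0007 0.0055 0 0 0.1 0.04"

```text
clock: 32.03
position: [0.5174, 0.1075, 0.0917]
tool_rot: [3.141, -0.001, 1.76]
force: [-9.8, -0.1, 32.5]
grip_width: 0.0479
finger_force: 67.2
```

Contact is firm, so I back off slightly, release and rise.

Emit:
send_rows --plan "0 0 -0.0007 0 0 0 0.05; 0 0 -0.0007 0 0 0 0.07; 0 0 -0.0007 0 0 0 0.085; 0 0 -0.0007 0 0 0 0.085; 0 0 -0.03 0 0 0 0.085; 0 0 -0.07 0 0 0 0.085; 0 0 -0.108 0 0 0 0.085; 0 0 -0.108 0 0 0 0.085; 0 0 -0.108 0 0 0 0.085; 0 0 -0.108 0 0 0 0.085"

```text
clock: 32.87
position: [0.517, 0.1075, 0.1978]
tool_rot: [-3.141, -0.0, 1.76]
force: [-0.3, 0.4, -0.3]
grip_width: 0.0853
finger_force: 0.0
```

```bash
python3 - <<'E'
from h import *
s=observe(); print(s["position"],np.degrees(s["tool_rot"]),s["force"],s["grip_width"],np.abs(s["qd"]).max())
print(delta([.3731,-.3326,.2],100.85))
E
```

```text
[0.51698958 0.10746108 0.1978407 ] [-1.79990549e+02 -1.33622599e-02  1.00846776e+02] [-0.34654352  0.36487523 -0.3151879 ] 0.08526676172109922 0.022654653166196526
(array([-405.1, -224.1,   -2.2]), array([-0.01, -0.01, -0.  ]))
```

Now the jar.

Emit:
send_rows --plan "-0.036 -0.02 -0.002 0 0 0 0.085; -0.072 -0.04 -0.002 0 0 0 0.085; -0.108 -0.06 -0.002 0 0 0 0.085; -0.144 -0.08 -0.002 0 0 0 0.085; -0.18 -0.1 -0.002 0 0 0 0.085; -0.216 -0.12 -0.002 0 0 0 0.085; -0.252 -0.14 -0.002 0 0 0 0.085; -0.288 -0.16 -0.002 0 0 0 0.085; -0.324 -0.18 -0.002 0 0 0 0.085; -0.36 -0.2 -0.002 0 0 0 0.085"

```text
clock: 33.7
position: [0.3869, -0.2853, 0.1991]
tool_rot: [-3.14, -0.001, 1.76]
force: [1.7, 0.9, 0.8]
grip_width: 0.0846
finger_force: 0.0
```

Emit:
send_rows --plan "-0.03 -0.016 0 0 0 0 0.085; -0.045 -0.024 0 0 0 0 0.085; -0.045 -0.024 0 0 0 0 0.085; -0.045 -0.024 0 0 0 0 0.085; -0.045 -0.024 0 0 0 0 0.085; -0.045 -0.024 0 0 0 0 0.085; -0.045 -0.024 0 0 0 0 0.085; -0.045 -0.024 0 0 0 0 0.085"

```text
clock: 34.37
position: [0.3737, -0.3319, 0.2]
tool_rot: [-3.142, -0.0, 1.761]
force: [-0.3, 1.4, -0.1]
grip_width: 0.0849
finger_force: 0.0
```

```bash
python3 - <<'E'
from h import *
s=observe(); print(s["position"],np.degrees(s["tool_rot"]),s["force"],s["grip_width"],np.abs(s["qd"]).max(),s["clock"])
print(delta([.3731,-.3328,.0865],100.8))
E
```

```text
[ 0.37367978 -0.33186519  0.20003685] [-1.79997406e+02 -1.59132683e-02  1.00901174e+02] [-0.31068067  1.44464304 -0.08537457] 0.08492849965951947 0.0024682254216261273 34.3667
(array([ -0.8,  -0.7, 113.5]), array([-0.  , -0.02,  0.1 ]))
```

Emit:
send_rows --plan "0 -0.0007 0.03 0 0 0 0.085; 0 -0.0007 0.06 0 0 0 0.085; 0 -0.0007 0.09 0 0 0 0.085; 0 -0.0007 0.113 0 0 0.1 0.085; 0 -0.0007 0.113 0 0 0.1 0.085; 0 -0.0007 0.113 0 0 0.1 0.085; 0 -0.0007 0.113 0 0 0.1 0.085; 0 -0.0007 0.113 0 0 0.1 0.07" --grip_force 50

```text
clock: 35.03
position: [0.3733, -0.3331, 0.0886]
tool_rot: [3.14, 0.001, 1.758]
force: [0.4, -0.6, -0.2]
grip_width: 0.0753
finger_force: 0.0
```

Emit:
send_rows --plan "0 0 0 0 0 0 0.06; 0 0 0 0 0 0 0.05; 0 0 0 0 0 0 0.045; 0 0 0 0 0 0 0.045; 0 0 0 0 0 0 0.045; 0 0 0 0 0 0 0.045"

```text
clock: 35.53
position: [0.3731, -0.3331, 0.0882]
tool_rot: [3.14, 0.001, 1.758]
force: [-1.5, 1.9, 15.4]
grip_width: 0.0511
finger_force: 49.1
```

```bash
python3 - <<'E'
from h import *
s=observe(); print(s["position"],np.degrees(s["tool_rot"]),s["force"],s["grip_width"],s["finger_force"])
print(delta([.5073,.0191,.09],100.9))
E
```

```text
[ 0.37309901 -0.33307167  0.08822841] [1.79914741e+02 5.36139251e-02 1.00723739e+02] [-1.46161301  1.92088382 15.40366703] 0.05112130559914308 49.1148179769516
(array([321. , 197.4,  -1.8]), array([ 0.09,  0.05, -0.18]))
```

Emit:
send_rows --plan "0 0 -0.02 0 0 0 0.045; 0 0 -0.05 0 0 0 0.045; 0 0 -0.09 0 0 0 0.045; 0.03 0.019 -0.105 0 0 0 0.045; 0.065 0.04 -0.105 0 0 0 0.045; 0.1 0.062 -0.105 0 0 0 0.045; 0.135 0.083 -0.105 0 0 0 0.045; 0.17 0.105 -0.105 0 0 0 0.045; 0.205 0.126 -0.105 0 0 0 0.045; 0.24 0.148 -0.105 0 0 0 0.045"

```text
clock: 36.37
position: [0.4734, -0.0672, 0.1925]
tool_rot: [3.141, -0.0, 1.758]
force: [2.9, -1.8, -3.7]
grip_width: 0.0512
finger_force: 54.6
```

Emit:
send_rows --plan "0.03 0.019 0 0 0 0 0.045; 0.06 0.037 0 0 0 0 0.045; 0.08 0.049 0 0 0 -0.1 0.045; 0.08 0.049 0 0 0 -0.1 0.045; 0.08 0.049 0 0 0 -0.1 0.045; 0.08 0.049 0 0 0 -0.1 0.045; 0.08 0.049 0 0 0 -0.1 0.045; 0.08 0.049 0 0 0 -0.1 0.045"

```text
clock: 37.03
position: [0.5064, 0.0174, 0.1923]
tool_rot: [3.142, -0.0, 1.758]
force: [-0.8, -0.2, -4.6]
grip_width: 0.0509
finger_force: 54.4
```

```bash
python3 - <<'E'
from h import *
s=observe(); print(s["position"],np.degrees(s["tool_rot"]),s["force"],s["grip_width"],np.abs(s["qd"]).max())
print(delta([.5073,.0188,.0922],100.9))
E
```

```text
[0.50635926 0.01741328 0.19231362] [ 1.79995874e+02 -1.45711115e-03  1.00739365e+02] [-0.8062234  -0.17279005 -4.60664371] 0.050892811888279856 0.004031698328264277
(array([  1.2,   1.2, 100.1]), array([ 0.  , -0.  , -0.16]))
```

Emit:
send_rows --plan "0.0005 0.0007 0.03 0 0 -0.1 0.045; 0.0005 0.0007 0.06 0 0 -0.1 0.045; 0.0005 0.0007 0.085 0 0 -0.1 0.045; 0.0005 0.0007 0.095 0 0 -0.1 0.045; 0.0005 0.0007 0.096 0 0 -0.1 0.045; 0.0005 0.0007 0.096 0 0 -0.1 0.045; 0.0005 0.0007 0.096 0 0 -0.1 0.045; 0.0005 0.0007 0.096 0 0 -0.1 0.045"

```text
clock: 37.7
position: [0.508, 0.0189, 0.0975]
tool_rot: [3.14, -0.0, 1.761]
force: [0.4, -0.2, -4.8]
grip_width: 0.0511
finger_force: 54.2
```

```bash
python3 - <<'E'
from h import *
s=observe(); print(s["position"],np.degrees(s["tool_rot"]),s["force"],np.abs(s["qd"]).max())
print(delta([.5073,.0188,.0924],100.9))
E
```

```text
[0.50796675 0.01894863 0.09745725] [ 1.79882528e+02 -4.58490642e-03  1.00919488e+02] [ 0.37444659 -0.22048756 -4.8339152 ] 0.005826830708099635
(array([-0. , -0.7,  5.1]), array([ 0.12, -0.  ,  0.02]))
```

Emit:
send_rows --plan "0 -0.0003 0.003 0 0 0 0.045; 0 -0.0003 0.004 0 0 0 0.045; 0 -0.0003 0.0047 0 0 0 0.045; 0 -0.0003 0.005 0 0 0 0.045; 0 -0.0003 0.005 0 0 0 0.045; 0 -0.0003 0.005 0 0 0 0.045"

```text
clock: 38.2
position: [0.5072, 0.019, 0.0923]
tool_rot: [3.141, -0.001, 1.761]
force: [-6.9, 1.7, 23.1]
grip_width: 0.0513
finger_force: 57.4
```

Emit:
send_rows --plan "0 0 -0.0005 0 0 0 0.055; 0 0 -0.0005 0 0 0 0.07; 0 0 -0.0005 0 0 0 0.085; 0 0 -0.0005 0 0 0 0.085; 0 0 -0.03 0 0 0 0.085; 0 0 -0.07 0 0 0 0.085; 0 0 -0.108 0 0 0 0.085; 0 0 -0.108 0 0 0 0.085; 0 0 -0.108 0 0 0 0.085; 0 0 -0.108 0 0 0 0.085"

```text
clock: 39.03
position: [0.5067, 0.0192, 0.1989]
tool_rot: [3.142, -0.0, 1.762]
force: [0.1, 0.2, -0.9]
grip_width: 0.0848
finger_force: 0.0
```

```bash
python3 - <<'E'
from h import *
s=observe(); print(s["position"],np.degrees(s["tool_rot"]),s["force"],s["grip_width"],np.abs(s["qd"]).max())
print(delta([.5626,-.3205,.2],100.93))
E
```

```text
[0.50671859 0.01923434 0.198882  ] [ 1.79999978e+02 -1.93749291e-02  1.00956834e+02] [ 0.1441125   0.18554428 -0.94762281] 0.08482133857494048 0.023130334047371283
(array([-344.2,   -9.7,   -1.2]), array([ 0.  , -0.02,  0.03]))
```

Now the mill.

Emit:
send_rows --plan "-0.04 -0.001 -0.002 0 0 0 0.085; -0.08 -0.002 -0.002 0 0 0 0.085; -0.12 -0.003 -0.002 0 0 0 0.085; -0.16 -0.004 -0.002 0 0 0 0.085; -0.2 -0.005 -0.002 0 0 0 0.085; -0.24 -0.006 -0.002 0 0 0 0.085; -0.28 -0.008 -0.002 0 0 0 0.085; -0.315 -0.009 -0.002 0 0 0 0.085; -0.335 -0.0095 -0.002 0 0 0 0.085; -0.344 -0.0095 -0.002 0 0 0 0.085"

```text
clock: 39.87
position: [0.5614, -0.3243, 0.1993]
tool_rot: [-3.139, -0.0, 1.758]
force: [-0.4, -0.3, 0.2]
grip_width: 0.0852
finger_force: 0.0
```

Emit:
send_rows --plan "0 0 0 0 0 0 0.085; 0 0 0 0 0 0 0.085; 0 0 0 0 0 0 0.085; 0 0 0 0 0 0 0.085; 0 0 0 0 0 0 0.085"

```text
clock: 40.28
position: [0.5631, -0.3194, 0.2012]
tool_rot: [3.141, -0.0, 1.763]
force: [0.4, -0.1, -0.4]
grip_width: 0.085
finger_force: 0.0
```

```bash
python3 - <<'E'
from h import *
s=observe(); print(s["position"],np.degrees(s["tool_rot"]),s["force"],s["grip_width"],np.abs(s["qd"]).max(),s["clock"])
print(delta([.5626,-.3205,.0896],100.93))
E
```

```text
[ 0.56309829 -0.31937036  0.20116119] [ 1.79987197e+02 -2.71369305e-02  1.01010639e+02] [ 0.44574117 -0.14261032 -0.38766242] 0.08502107562500526 0.004727797338768181 40.2833
(array([ -1.1,  -0.7, 111.6]), array([ 0.01, -0.03,  0.08]))
```

Emit:
send_rows --plan "-0.0005 -0.001 0.03 0 0 0 0.085; -0.0005 -0.001 0.06 0 0 0 0.085; -0.0005 -0.001 0.09 0 0 0 0.085; -0.0005 -0.001 0.111 0 0 0.1 0.085; -0.0005 -0.001 0.111 0 0 0.1 0.085; -0.0005 -0.001 0.111 0 0 0.1 0.085; -0.0005 -0.001 0.111 0 0 0.1 0.085; -0.0005 -0.001 0.111 0 0 0.1 0.07" --grip_force 50

```text
clock: 40.95
position: [0.5627, -0.3217, 0.092]
tool_rot: [3.14, 0.001, 1.76]
force: [0.4, -1.0, 0.7]
grip_width: 0.075
finger_force: 0.0
```

Emit:
send_rows --plan "0 0 0 0 0 0 0.055; 0 0 0 0 0 0 0.045; 0 0 0 0 0 0 0.04; 0 0 0 0 0 0 0.04; 0 0 0 0 0 0 0.04; 0 0 0 0 0 0 0.04"

```text
clock: 41.45
position: [0.5627, -0.3216, 0.0914]
tool_rot: [3.14, 0.001, 1.76]
force: [1.7, 1.0, 9.1]
grip_width: 0.0472
finger_force: 50.6
```

```bash
python3 - <<'E'
from h import *
s=observe(); print(s["position"],np.degrees(s["tool_rot"]),s["force"],s["grip_width"],s["finger_force"])
print(delta([.5463,-.0596,.0937],100.93))
E
```

```text
[ 0.56268985 -0.32160894  0.09135427] [1.79895702e+02 5.69317267e-02 1.00834483e+02] [1.73264762 0.96669069 9.11787832] 0.047205968982276705 50.57269927987363
(array([260.4,  33.2,  -2.5]), array([ 0.1 ,  0.06, -0.1 ]))
```

Emit:
send_rows --plan "0 0 -0.02 0 0 0 0.04; 0 0 -0.05 0 0 0 0.04; 0 0 -0.09 0 0 0 0.04; 0.03 0.004 -0.105 0 0 0 0.04; 0.07 0.009 -0.105 0 0 0 0.04; 0.11 0.014 -0.105 0 0 0 0.04; 0.15 0.019 -0.105 0 0 0 0.04; 0.19 0.024 -0.105 0 0 0 0.04; 0.225 0.029 -0.105 0 0 0 0.04; 0.259 0.033 -0.105 0 0 -0.1 0.04"

```text
clock: 42.28
position: [0.5452, -0.0585, 0.1954]
tool_rot: [3.141, -0.0, 1.762]
force: [0.1, -0.8, -3.4]
grip_width: 0.0473
finger_force: 52.6
```

Emit:
send_rows --plan "0 0 0 0 0 0 0.04; 0 0 0 0 0 0 0.04; 0 0 0 0 0 0 0.04; 0 0 0 0 0 0 0.04; 0 0 0 0 0 0 0.04; 0 0 0 0 0 0 0.04"

```text
clock: 42.78
position: [0.5456, -0.0617, 0.1952]
tool_rot: [3.142, 0.0, 1.76]
force: [-0.5, 0.8, -3.7]
grip_width: 0.0472
finger_force: 52.3
```

```bash
python3 - <<'E'
from h import *
s=observe(); print(s["position"],np.degrees(s["tool_rot"]),s["force"],s["grip_width"],np.abs(s["qd"]).max())
print(delta([.5463,-.0607,.0995],100.93))
E
```

```text
[ 0.54559868 -0.06172794  0.19518963] [1.79999657e+02 1.05307483e-02 1.00837333e+02] [-0.53170239  0.75421262 -3.69983487] 0.04720111438103783 0.003609070093199545
(array([ 0.9,  0.9, 95.7]), array([ 0.  ,  0.01, -0.09]))
```

Emit:
send_rows --plan "0.0005 0.0005 0.03 0 0 -0.1 0.04; 0.0005 0.0005 0.06 0 0 -0.1 0.04; 0.0005 0.0005 0.085 0 0 -0.1 0.04; 0.0005 0.0005 0.095 0 0 -0.1 0.04; 0.0005 0.0005 0.096 0 0 -0.1 0.04; 0.0005 0.0005 0.096 0 0 -0.1 0.04; 0.0005 0.0005 0.096 0 0 -0.1 0.04; 0.0005 0.0005 0.096 0 0 -0.1 0.04"

```text
clock: 43.45
position: [0.5469, -0.0603, 0.1005]
tool_rot: [3.14, 0.0, 1.763]
force: [0.0, 0.2, -3.5]
grip_width: 0.0476
finger_force: 52.5
```

```bash
python3 - <<'E'
from h import *
s=observe(); print(s["position"],np.degrees(s["tool_rot"]),s["force"],np.abs(s["qd"]).max())
print(delta([.5463,-.0607,.0955],100.93))
E
```

```text
[ 0.54685793 -0.06029148  0.10050985] [1.79882490e+02 1.85952605e-02 1.01024699e+02] [ 0.0153438   0.19624773 -3.53612115] 0.006274619031489818
(array([-0.3, -0.6,  5. ]), array([0.12, 0.02, 0.09]))
```

Emit:
send_rows --plan "-0.0003 -0.0005 0.003 0 0 0 0.04; -0.0003 -0.0005 0.004 0 0 0 0.04; -0.0003 -0.0005 0.0047 0 0 0 0.04; -0.0003 -0.0005 0.005 0 0 0 0.04; -0.0003 -0.0005 0.005 0 0 0 0.04; -0.0003 -0.0005 0.005 0 0 0 0.04"

```text
clock: 43.95
position: [0.5462, -0.0605, 0.0952]
tool_rot: [3.14, -0.0, 1.763]
force: [-3.1, 1.7, 16.5]
grip_width: 0.0472
finger_force: 53.8
```

Emit:
send_rows --plan "0 0 -0.0003 0 0 0 0.055; 0 0 -0.0003 0 0 0 0.07; 0 0 -0.0003 0 0 0 0.085; 0 0 -0.0003 0 0 0 0.085; 0 0 -0.03 0 0 0 0.085; 0 0 -0.07 0 0 0 0.085; 0 0 -0.11 0 0 0 0.085; 0 0 -0.15 0 0 0 0.085; 0 0 -0.19 0 0 0 0.085; 0 0 -0.23 0 0 0 0.085"

```text
clock: 44.78
position: [0.5451, -0.0608, 0.3262]
tool_rot: [-3.142, 0.0, 1.763]
force: [0.3, 0.4, 0.1]
grip_width: 0.0852
finger_force: 0.0
```

Emit:
send_rows --plan "0.035 -0.01 -0.01 0 0 0 0.085; 0.07 -0.02 -0.02 0 0 0 0.085; 0.1 -0.026 -0.03 0 0 0 0.085; 0.1 -0.026 -0.03 0 0 0 0.085; 0.1 -0.026 -0.03 0 0 0 0.085; 0.1 -0.026 -0.03 0 0 0 0.085; 0.1 -0.026 -0.03 0 0 0 0.085; 0.1 -0.026 -0.03 0 0 0 0.085"

```text
clock: 45.45
position: [0.5011, 0.0315, 0.3538]
tool_rot: [-3.141, 0.001, 1.761]
force: [-0.1, 0.0, 0.6]
grip_width: 0.0849
finger_force: 0.0
```

```bash
python3 - <<'E'
from h import *
np.set_printoptions(precision=4,suppress=True)
s=observe(); print(s["position"],np.degrees(s["tool_rot"]),s["clock"],s["force"])
c=cam("wrist"); print("expect cap,lid,knob,honey-old",proj(c,[[.5175,.1053,.15],[.5069,.0168,.15],[.547,-.0593,.13]]))
# compare with start picture w2 crop, by homography-free template matching (tops of goods)
a=cv2.imread("pics/w2.png"); b=cv2.resize(c["img"][40:270,220:440,::-1],None,fx=2.5,fy=2.5,interpolation=cv2.INTER_CUBIC)
for n,(x,y,r) in dict(cap=(313,173,36),lid=(248,363,56),mill=(294,505,55),pot=(403,107,40),potR=(385,490,36),corner=(149,68,40),corner2=(162,503,36)).items():
    t=a[y-r:y+r,x-r:x+r]; m=cv2.matchTemplate(b[y-r-30:y+r+30,x-r-30:x+r+30],t,cv2.TM_CCOEFF_NORMED)
    _,v,_,l=cv2.minMaxLoc(m); print(n,np.array(l)-30,"px/2.5",round(v,2))
E
```

```text
[0.5011 0.0315 0.3538] [-179.9672    0.0334  100.9227] 45.45 [-0.0694  0.0377  0.6415]
expect cap,lid,knob,honey-old [[345.9539 106.438 ]
 [319.8737 184.1003]
 [338.9716 241.803 ]]
cap [ 1 -6] px/2.5 0.99
lid [ 1 -3] px/2.5 0.9
mill [2 0] px/2.5 1.0
pot [ 2 -7] px/2.5 0.98
potR [ 4 -1] px/2.5 1.0Traceback (most recent call last):
  File "<stdin>", line 8, in <module>
cv2.error: OpenCV(4.12.0) /io/opencv/modules/imgproc/src/templmatch.cpp:1179: error: (-215:Assertion failed) _img.size().height <= _templ.size().height && _img.size().width <= _templ.size().width in function 'matchTemplate'
```

The image shifts of the cap, lid and mill match those expected from the camera pose to within about 1 mm, and the pots agree too. Everything is back on its spot, so I hand in.

```bash
python3 -c "
from workcell import bot
print(bot.job_done())"
```

```text
the job is handed in; nothing more can be done
None
```

The job is handed in at about 45 s of the 144 s allowed: the honey jar stands upright in the gift-tray recess, the three tall goods are back on their own spots to within about 1 mm by image comparison, and the spice pots were not disturbed.

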